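Nest turned lids on the downdraft table to air off

TASK

Set the finished lids to air off on the downdraft table: turn the damper lever to its fully open notch first, clear the sanding block off the grille into the tool tray, then stack all the domed lids dome down in the middle of the grille, each cupped inside the one below, and gently stand the steel weight upright in the top lid. With everything loaded, bring the damper lever back to the middle, half-open notch. Leave the jar and the cup alone.

Things in the scene. Friction and masses are not known exactly. Their poses are not given: they have to be found in the camera images.
- lid1_centre (a point): turned wooden domed lid with a blue resin band, standing dome down, open side up, on its broad flat knob; 0.13 to 0.19 kg. Up to 4 alike, any may be absent. Round about its z axis (up while dome down), 72 mm high. From below: knob 52 mm across, 18 high; dome 64 across at height 18, 97 at 35, 120 at 60, wall 5. This point: on the axis, 36 mm above the underside
- lid2_centre (a point): a lid just like lid1, or absent; same point. On all lids the rim ends in an upright lip from height 60 to 72 mm, outside diameter 134, 8 thick (inside 118), with a ledge inside the lip's foot at height 60 going in to diameter 109
- lid3_centre (a point): a lid just like lid1, or absent; same point. On all lids the flat inner floor, about 60 mm across, is 24 mm above the underside: a lid nested in another sits 24 mm higher, with about 5 mm of play sideways and a gap of 12 mm between the lips
- lid4_centre (a point): a lid just like lid1, or absent; same point
- grille_centre (a point): centre of the flat slotted top of the grey downdraft table (box 190 x 190 mm, top 70 mm above the bench, fixed). Its y axis points along the round duct (63 mm across, axis 34 mm above the bench), which leaves the box's side 95 mm from this point; z is up
- damper (a joint): angle (rad) of the damper's hand lever on top of the duct, growing clockwise seen from above. Notches: 0 lever square across the duct (shut, one white pip); 0.785 half open (two pips); 1.571 lever in line with the duct, pointing away from the box (fully open, three pips; end stop). A spring pawl draws it into a notch from 0.1 rad either side; riding out takes 3 to 8 N at the grip; else it stays put
- damper_grip (a point): the lever's upright black round grip, 22 mm in diameter, from 93 to 149 mm above the bench; this point is on its axis, 123 mm above the bench. It travels on a level circle of radius 75 mm about the damper shaft; the grip may turn in the fingers
- damper_shaft (a point): point on the axis of the lever's upright shaft, 150 mm from the grille centre along the duct, 123 mm above the bench; does not move with the lever. Axes as the grille centre's: at lever angle q the grip is at (-75 cos q, 75 sin q) mm from here along its x and y
- block_centre (a point): sanding block, wood on a cork sole, 100 (its x) x 48 (its y) x 40 mm high, 0.14 kg, left lying flat on the grille; this point is its centre, 20 mm above its underside
- tray: shallow black plastic tool tray fixed to the bench, outside 115 (its x) x 170 (its y) mm, walls 6 mm thick and 22 mm high, floor 6 mm thick; origin at the centre of its underside
- weight_centre (a point): plain steel weight, 80 mm high, round about its upright z axis: foot 48 mm in diameter and 22 high, stem 20 mm in diameter from height 26 to 52, widening to a round grip knob 28 mm in diameter from height 58 to 76; 0.35 to 0.65 kg; standing upright; this point is on its axis 40 mm above its underside
- jar: bystander: closed amber glass jar, 72 mm in diameter and 95 mm high, standing on the bench; origin at the centre of its underside
- cup: bystander: empty white mixing cup, 84 mm in diameter at the rim, 110 mm high, standing on the bench; origin at the centre of its underside

How it is judged:
By the outcome, as a careful person would: the job done as asked, in the order asked, and still so for the second after the job is handed in, with the robot touching nothing.
Of lid1, lid2, lid3, lid4 only 2 to 4 are there at a start; the rules pass over those that are not, and their reading is None.
At some moment in a run one of lid1, lid2, lid3, lid4, block may be knocked a few centimetres aside while the robot is not near it.
It also fails if it takes over 210 s, if anything falls off the work surface, if the arm or the gripper's body presses on something with over 40 N, if the wrist force passes 120 N, or if a joint passes its speed limit or range.

ROBOT

A 7-joint arm with a two-finger parallel gripper is mounted at the origin on the work surface. World frame = base frame: x ahead of the robot, y to its left, z up, the work surface at z = 0. Lengths are in m, angles in rad, forces in N, time in s.
With the tool pointing down it reaches from about 0.4 to 0.875 m from the base axis. Payload 19.3 kg.
Tool frame: the origin (TCP) lies at the very end of the fingers, on their centre line; the grasp point (between the pads) lies 19 mm behind it; z points along the fingers, x is the direction in which the jaws open and shut, and the axes are right-handed (so a half turn about z gives the same grasp; the last joint's range is limited). The gripper opens to 85 mm and grips with 20 to 120 N. Pads are 22 mm wide; open, the fingers measure 114 mm over their backs; the gripper's body (76 mm by 85 mm) begins 54 mm behind the grasp point. The pads swing forward as they close: fully open they stand 13 mm farther back than shut.
Start: joints at [-1.401, 0.521, -0.036, 1.599, 0.021, 1.021, -0.113], TCP at [0.148, 0.607, 0.231] pointing down, gripper open.
Joint ranges: [-2.91, 2.91], [-0.3, 2.13], [-1.5, 1.42], [0.17, 2.43], [-1.26, 4.41], [0.16, 1.93], [-2.52, 2.52]. Speed limits (rad/s): [1.89, 1.89, 2.39, 2.39, 3.01, 3.01, 3.01].

INTERFACE

Orientations are given as [roll, pitch, yaw] about the fixed x, y, z axes, in that order (R = Rz(yaw) Ry(pitch) Rx(roll)).
In Python, from workcell import bot gives the robot as it stands.
- The arm moves only by the tool jog_arm, never from a script. Its argument "increments" is a list of rows, each an object of numbers: "wx", "wy", "wz": the turn, a rotation vector about the tool's x, y, z in degrees; "x", "y", "z": the shift along the tool's x, y, z in cm; "claw": the opening in per cent of the stroke, from 0 (shut) to 100 (fully open). A call has 1 to 10 rows; each row is the pose to reach, as a shift and turn from the pose measured when the call began, along the tool's axes at that moment; what a row does not reach only later rows make up. A row lasts 1/8 s, in which the tool goes at most 62.5 mm and 10.7 degrees, less where a joint would pass 70% of its speed; a pose out of reach is approached as far as the arm can. A call with a gripper value outside its range is refused whole. The fingers move at their own pace and stop on an object; "squeeze" is the grip in N (left out, the last holds). Time passes only in rows, so rows that repeat a pose let the fingers close. It gives the time, the measured TCP pose, the force and the opening at its end, in the units of the state.
- bot.observe(): the state, without advancing time (a new reading comes with each control period).
- bot.grab_frame(name): name is "scene" or "top" or "wrist"; returns a dict with "pixels" (384x512x3 uint8, red, green, blue), "fov_y" (degrees; the focal length in pixels is half the picture's height over the tangent of half this angle, whatever the lens; pixels are square), "cx", "cy" (the principal point, pixels), "origin" and "orientation" of the camera in the world. Camera axes: x right, y down, z forward; pixel columns grow to the right and rows downward; lengths in m; the calibration is good to about 2 mm. A picture is of the moment at which its call begins. There is no depth.
- bot.job_done(): hands the job in, once; it reports no verdict.
The state is a dict: "clock": time; "qpos": joint angles; "qd": joint speeds; "joint_efforts": joint torques, N m; "position": TCP position; "tool_rot": TCP orientation; "force": force on the tool from outside, world axes, zero at the start; "moment": the same for the moment, N m; "grip_width": finger opening in m.
Only numpy, scipy, OpenCV 4.12 (cv2) and the standard library are available. Lean on these libraries where they do the work, as an engineer would, in place of code of your own. Each camera call takes 0.05 s, during which the arm holds its last target.

## Working session

There is one attempt and no reset: what is moved stays moved. The work goes in short steps, Python scripts to look and compute and a tool call to move; the robot and the scene stay as the last step left them, time stands still between calls to the robot, and variables do not carry over. Pictures are saved under pics/ and viewed, and the job is handed in when it is done.

Besides the shell and the picture viewer there is one more tool, called after ">>>" as name(argument=value, ...) on one line, values as JSON. jog_arm: Moves the arm, as the interface text tells. Its arguments: {"type":"object","properties":{"increments":{"type":"array","items":{"type":"object","properties":{"wx":{"type":"number"},"wy":{"type":"number"},"wz":{"type":"number"},"x":{"type":"number"},"y":{"type":"number"},"z":{"type":"number"},"claw":{"type":"number"}}}},"squeeze":{"type":"number"}},"required":["increments"]}

```bash
ls; mkdir -p pics
python3 - <<'E'
from workcell import bot
import cv2
print(bot.observe())
for n in ["scene","top","wrist"]:
    f=bot.grab_frame(n)
    print(n,{k:v for k,v in f.items() if k!="pixels"})
    cv2.imwrite(f"pics/{n}0.png",f["pixels"][:,:,::-1])
E
```

```text
pics
{'clock': 0.0, 'qpos': array([-1.4012271 ,  0.5219924 , -0.03631445,  1.59998572,  0.02114837,
        1.02111571, -0.11280711]), 'qd': array([-6.46699259e-04,  6.89588198e-05, -2.00367971e-04,  1.79258301e-03,
        3.46890298e-04,  5.61951519e-05, -6.65577088e-04]), 'joint_efforts': array([-9.00177001e-04, -9.27089381e+01,  1.97971657e+00, -3.69939852e+01,
        1.78627350e-02,  7.96258537e-03, -2.97467864e-05]), 'position': array([0.14837401, 0.60678976, 0.23074732]), 'tool_rot': array([3.14154992e+00, 1.11781253e-03, 1.33097136e+00]), 'force': array([ 0.1289039 , -0.0922471 ,  0.49630621]), 'moment': array([-0.03218167,  0.0187123 , -0.02383536]), 'grip_width': 0.08530426918688452}
scene {'fov_y': 55.59174618721023, 'cx': 254.1852671031684, 'cy': 191.15697487880513, 'origin': array([1.29944607, 0.29467871, 0.65434917]), 'orientation': array([-2.16703567, -0.00672189,  2.04448894])}
top {'fov_y': 43.7078633110655, 'cx': 255.68449639881524, 'cy': 196.93878900213264, 'origin': array([ 0.46478478, -0.10185763,  1.52646703]), 'orientation': array([-3.06118370e+00,  2.60406527e-03, -1.59810313e+00])}
wrist {'fov_y': 61.20235958817395, 'cx': 261.1548450846152, 'cy': 191.1120356468482, 'origin': array([0.07775392, 0.62351659, 0.37360999]), 'orientation': array([2.85113102e+00, 1.59497478e-03, 1.33137469e+00])}
```

View pics/scene0.png

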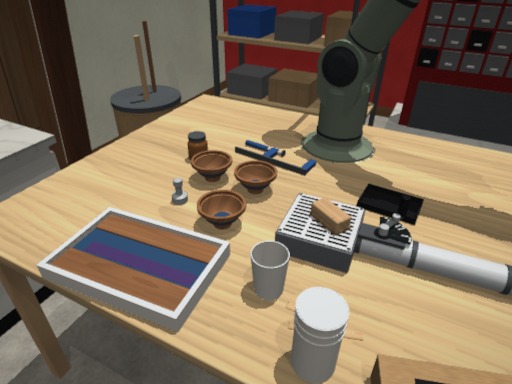

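View pics/top0.png

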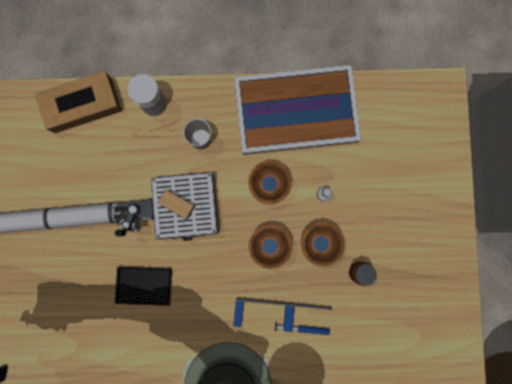

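View pics/wrist0.png

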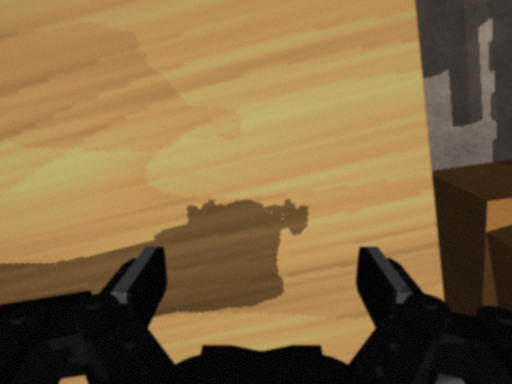

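```bash
cat > h.py <<'E'
import numpy as np, cv2
from scipy.spatial.transform import Rotation as Rn
from workcell import bot
def rot(rpy): return Rn.from_euler('xyz',rpy).as_matrix()
def foc(f): return 192/np.tan(np.radians(f["fov_y"]/2))
def px2z(f,u,v,z):
    d=rot(f["orientation"])@np.array([(u-f["cx"])/foc(f),(v-f["cy"])/foc(f),1.])
    o=f["origin"]; return o+d*(z-o[2])/d[2]
def proj(f,p):
    c=rot(f["orientation"]).T@(np.asarray(p,float)-f["origin"]); return np.array([foc(f)*c[0]/c[2]+f["cx"],foc(f)*c[1]/c[2]+f["cy"]])
def save(name,img,box=None,s=1):
    im=img[:,:,::-1].copy()
    if box: x0,y0,x1,y1=box; im=im[y0:y1,x0:x1]
    if s!=1: im=cv2.resize(im,None,fx=s,fy=s,interpolation=cv2.INTER_CUBIC)
    cv2.imwrite(f"pics/{name}.png",im)
def circ(f,c,r,z,n=60):
    t=np.linspace(0,2*np.pi,n); return np.array([proj(f,[c[0]+r*np.cos(a),c[1]+r*np.sin(a),z]) for a in t])
E
python3 - <<'E'
import pickle
from h import *
F={n:bot.grab_frame(n) for n in ["scene","top"]}
pickle.dump(F,open("F0.pkl","wb"))
save("top1a",F["top"]["pixels"],(100,150,230,310),5)
save("top1b",F["top"]["pixels"],(235,150,385,290),5)
save("sc1",F["scene"]["pixels"],(160,110,450,280),2.7)
f=F["top"]
print(px2z(f,225,375,0.0))
E
```

```text
[0.03576918 0.00918975 0.        ]
```

View pics/top1a.png

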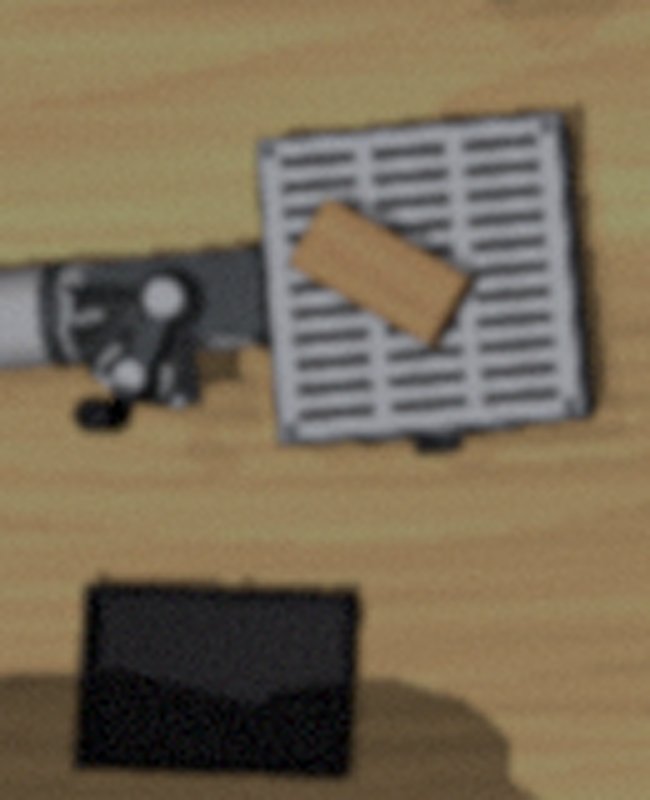

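View pics/top1b.png

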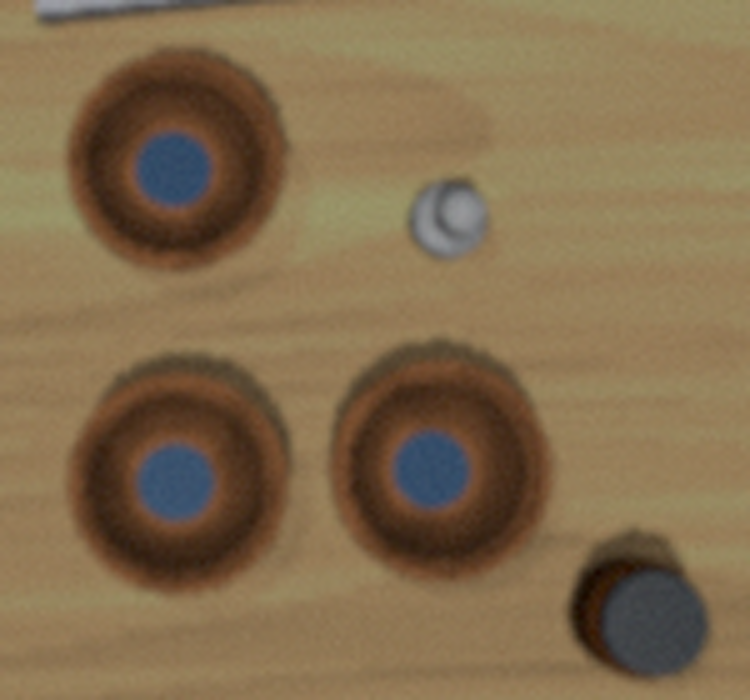

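View pics/sc1.png

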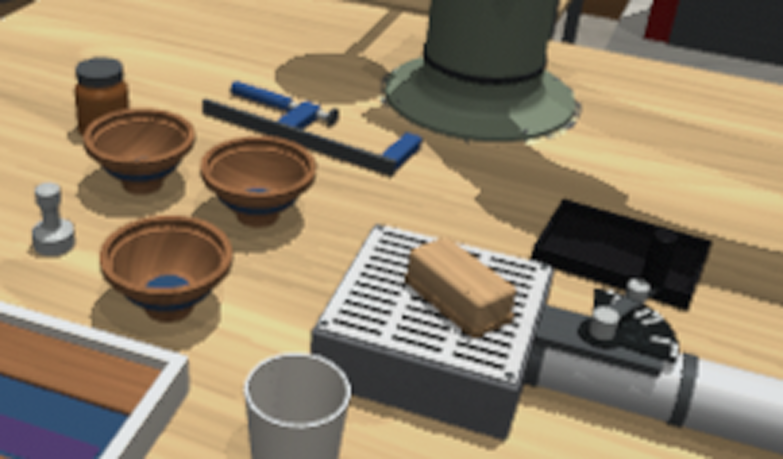

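```bash
cat > m0.py <<'E'
from h import *
import pickle
F=pickle.load(open("F0.pkl","rb"));f=F["top"]
A=lambda p:(100+p[0]/5-.4,150+p[1]/5-.4)
B=lambda p:(235+p[0]/5-.4,150+p[1]/5-.4)
g=np.array([px2z(f,*A(p),.07) for p in [(262,143),(556,113),(592,408),(283,440)]])
print("grille",g.mean(0),[np.linalg.norm(g[i]-g[i-1]) for i in range(4)])
gc=g.mean(0)
# y axis: left in image = corner0 - corner1, corner3-corner2
ya=(g[0]-g[1])+(g[3]-g[2]); ya/=np.linalg.norm(ya)
xa=(g[0]-g[3])+(g[1]-g[2]); xa/=np.linalg.norm(xa)
th1=np.arctan2(-ya[0],ya[1]); th2=np.arctan2(xa[1],xa[0]); print("yaw",th1,th2)
th=(th1+th2)/2
X=np.array([np.cos(th),np.sin(th),0]);Y=np.array([-np.sin(th),np.cos(th),0])
sh=gc+.15*Y; sh[2]=.123; print("shaft",sh, "shaft cap px",px2z(f,*A((165,298)),.123))
gp=px2z(f,*A((100,413)),.149); d=gp-sh; print("grip top",gp,"r",np.hypot(d[0],d[1]),"q",np.arctan2(d@Y,-d@X))
t=np.array([px2z(f,*A(p),.022) for p in [(90,583),(358,590),(348,775),(76,765)]])
print("tray",t.mean(0),[np.linalg.norm(t[i]-t[i-1]) for i in range(4)], "yaw", np.arctan2(-(t[0]-t[1])[0],(t[0]-t[1])[1]))
b=np.array([px2z(f,*A(p),.11) for p in [(328,202),(474,282),(433,348),(291,262)]])
e=(b[0]-b[1])+(b[3]-b[2])
print("block",b.mean(0),[np.linalg.norm(b[i]-b[i-1]) for i in range(4)],"long axis",np.arctan2(e[1],e[0]))
for p in [(178,158),(180,480),(441,468)]:
    c=px2z(f,*B(p),.072); print("lid",c, "floor est", )
for p in [(174,169),(176,482),(431,470)]: print("floor",px2z(f,*B(p),.024))
print("weight knob",px2z(f,*B((461,212)),.078),"foot",px2z(f,*B((448,220)),.022))
print("jar",px2z(f,*B((655,622)),.095))
E
python3 m0.py
```

```text
grille [0.56461882 0.11714018 0.07      ] [np.float64(0.18202513734565534), np.float64(0.18099124235548827), np.float64(0.18191439850364366), np.float64(0.188361692755978)]
yaw 0.07525533453317182 0.08041880379273611
shaft [0.55295504 0.26668601 0.123     ] shaft cap px [0.55176874 0.26106884 0.123     ]
grip top [0.48504126 0.29212912 0.149     ] r 0.07252333034344027 q 0.43629059395399206
tray [0.32056784 0.25581059 0.022     ] [np.float64(0.11207097548532666), np.float64(0.16736261985097328), np.float64(0.11374488639689086), np.float64(0.16892041943514577)] yaw -0.05300334171462272
block [0.56365792 0.13591639 0.11      ] [np.float64(0.04168946447360077), np.float64(0.09950343648202863), np.float64(0.04582040020637132), np.float64(0.09905501011733407)] long axis 1.0231802549101878
lid [ 0.62906359 -0.1469305   0.072     ] floor est
lid [ 0.43328215 -0.1423155   0.072     ] floor est
lid [ 0.43619937 -0.30028169  0.072     ] floor est
floor [ 0.62757449 -0.14568698  0.024     ]
floor [ 0.43106821 -0.14111666  0.024     ]
floor [ 0.43418349 -0.30054064  0.024     ]
weight knob [ 0.59066538 -0.31756944  0.078     ] foot [ 0.59069533 -0.31751782  0.022     ]
jar [ 0.34251363 -0.42022715  0.095     ]
```

Run:
```python
from h import *
import pickle
F=pickle.load(open("F0.pkl","rb"))
gc=np.array([.5646,.1171]);th=.078
X=np.array([np.cos(th),np.sin(th)]);Y=np.array([-np.sin(th),np.cos(th)])
sh=gc+.15*Y;q=.436
gr=sh+X*(-.075*np.cos(q))+Y*.075*np.sin(q);print(sh,gr)
for n,box,s in [("scene",(160,110,450,280),2.7),("top",(100,150,385,310),2.7)]:
    f=F[n];im=f["pixels"][:,:,::-1].copy();im=im[box[1]:box[3],box[0]:box[2]]
    im=cv2.resize(im,None,fx=s,fy=s,interpolation=cv2.INTER_CUBIC)
    def pl(pts,col):
        pts=((np.array(pts)-[box[0],box[1]]+.5)*s).astype(int);cv2.polylines(im,[pts.reshape(-1,1,2)],False,col,1)
    for z in (.0925,.149): pl(circ(f,gr,.011,z),(0,255,0))
    pl(circ(f,sh,.01,.1),(0,255,255))
    pl([proj(f,[*(gc+X*a*.095+Y*b*.095),.07]) for a,b in [(1,1),(1,-1),(-1,-1),(-1,1),(1,1)]],(0,0,255))
    for c in [(.6285,-.1465),(.4325,-.142),(.4355,-.300)]:
        pl(circ(f,c,.067,.072),(255,0,0)); pl(circ(f,c,.059,.072),(255,0,0))
    c=(.5907,-.3175);pl(circ(f,c,.024,0),(0,255,0));pl(circ(f,c,.014,.076),(0,255,0))
    cv2.imwrite(f"pics/ov_{n}.png",im)
```

```text
[0.55291186 0.26664393] [0.4826669  0.29292406]
```

View pics/ov_scene.png

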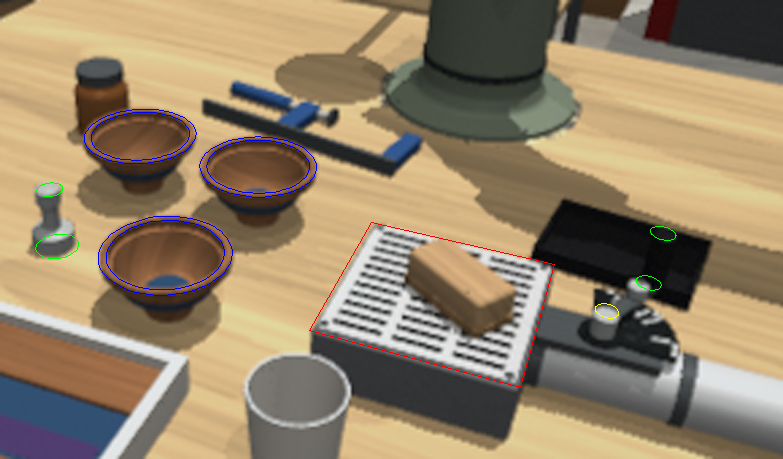

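View pics/ov_top.png

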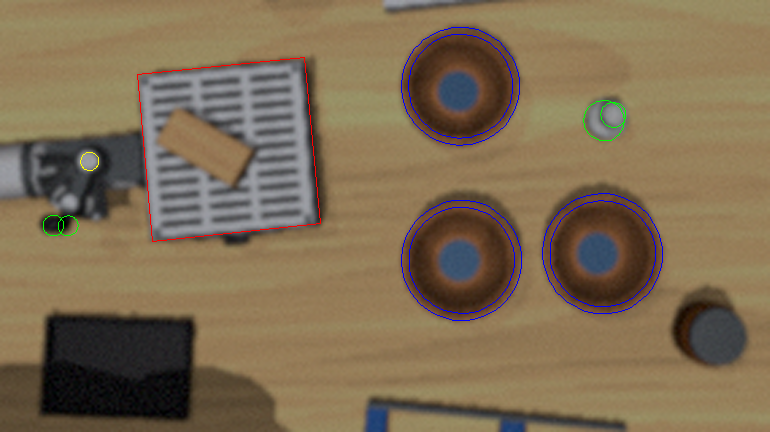

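Run:
```python
from h import *
import pickle
F=pickle.load(open("F0.pkl","rb"))
gc=np.array([.5646,.1171]);th=.078
X=np.array([np.cos(th),np.sin(th)]);Y=np.array([-np.sin(th),np.cos(th)])
sh=gc+.15*Y
ims=[]
for n,box,s in [("scene",(360,160,440,260),5),("top",(105,190,185,290),5)]:
    f=F[n];im=f["pixels"][:,:,::-1].copy();im=im[box[1]:box[3],box[0]:box[2]]
    im=(255*(im/255.)**.45).astype(np.uint8)
    im=cv2.resize(im,None,fx=s,fy=s,interpolation=cv2.INTER_CUBIC)
    ims.append(im.copy())
    for q,c in ((.436,(0,255,0)),):
      gr=sh+X*(-.075*np.cos(q))+Y*.075*np.sin(q)
      for z in (.0925,.149):
        pts=((circ(f,gr,.011,z)-[box[0],box[1]]+.5)*s).astype(int);cv2.polylines(im,[pts.reshape(-1,1,2)],False,c,1)
    if n=="top": ims.append(im)
    else: ims[0]=im
cv2.imwrite("pics/grip.png",np.hstack([ims[0],ims[2]]))
```

```text
(no output)
```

View pics/grip.png

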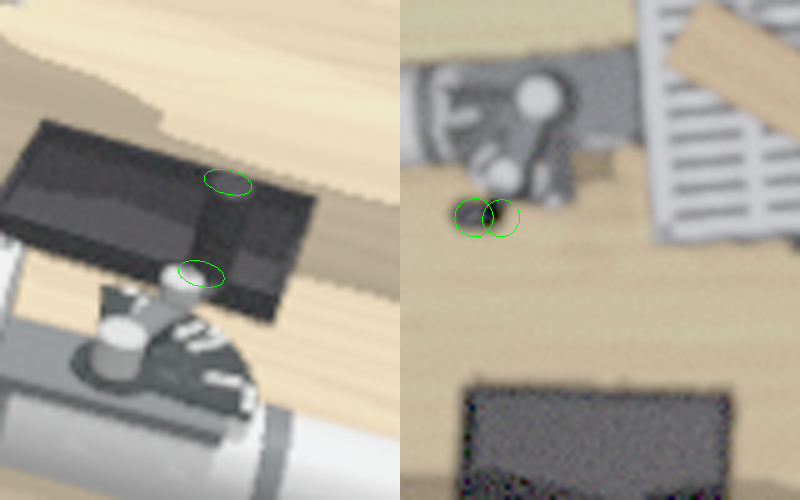

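```bash
cat >> h.py <<'E'
def inc(*targets):
    """targets: (x,y,z,yaw) world, tool down -> tool increments cm/deg from present pose"""
    o=bot.observe(); p=o["position"]; R=rot(o["tool_rot"])
    print("t",round(o["clock"],2),"pos",p.round(4),"rpy",o["tool_rot"].round(3),"F",o["force"].round(1),"w",round(o["grip_width"],4),"q",o["qpos"].round(2))
    for t in targets:
        d=R.T@(np.array(t[:3])-p)*100
        Rt=rot([np.pi,0,t[3]]); w=np.degrees(Rn.from_matrix(R.T@Rt).as_rotvec())
        print("x %.2f y %.2f z %.2f | wx %.1f wy %.1f wz %.1f"%(*d,*w))
E
python3 - <<'E'
from h import *
inc((.4827,.2929,.23,.8))
E
```

```text
t 0.25 pos [0.1484 0.607  0.231 ] rpy [3.142 0.    1.331] F [ 0.6 -0.3  0.4] w 0.0854 q [-1.4   0.52 -0.04  1.6   0.02  1.02 -0.11]
x -22.57 y 39.93 z 0.12 | wx 0.0 wy 0.0 wz 30.4
```

>>> jog_arm(increments=[{"x":-5,"y":8,"z":0,"wz":8,"claw":60},{"x":-10,"y":16,"z":0,"wz":16,"claw":60},{"x":-16,"y":26,"z":0,"wz":24,"claw":60},{"x":-22.6,"y":39.9,"z":0,"wz":30.4,"claw":60},{"x":-22.6,"y":39.9,"z":0,"wz":30.4,"claw":60},{"x":-22.6,"y":39.9,"z":0,"wz":30.4,"claw":60},{"x":-22.6,"y":39.9,"z":0,"wz":30.4,"claw":60},{"x":-22.6,"y":39.9,"z":0,"wz":30.4,"claw":60},{"x":-22.6,"y":39.9,"z":0,"wz":30.4,"claw":60},{"x":-22.6,"y":39.9,"z":0,"wz":30.4,"claw":60}])

```text
schema error: expected keys wx, wy, wz, x, y, z, claw
```

Run:
```python
from h import *
f=bot.grab_frame("wrist");save("w1",f["pixels"])
inc((.4827,.2929,.104,.8))
print(f["origin"],proj(f,(.4827,.2929,.149)),proj(f,(.4827,.2929,.1)))
```

```text
t 0.3 pos [0.1485 0.607  0.2311] rpy [3.142 0.    1.331] F [-0.1 -0.5  0.5] w 0.0855 q [-1.4   0.52 -0.04  1.6   0.02  1.02 -0.11]
x -22.57 y 39.93 z 12.72 | wx 0.0 wy 0.0 wz 30.4
[0.07777214 0.6235927  0.37385427] [ 52.94499467 549.80700654] [ 77.56642763 496.01383892]
```

View pics/w1.png

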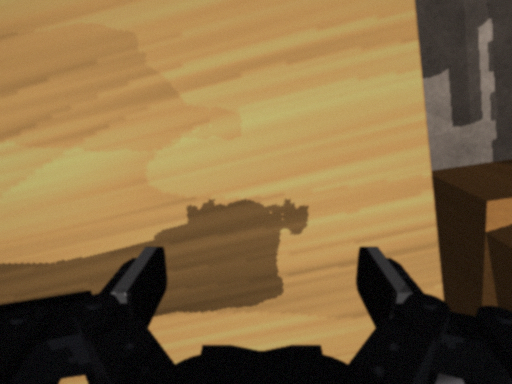

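All seven keys are needed in every row.

>>> jog_arm(increments=[{"wx":0,"wy":0,"wz":8,"x":-5,"y":8,"z":0,"claw":60},{"wx":0,"wy":0,"wz":16,"x":-10,"y":16,"z":0,"claw":60},{"wx":0,"wy":0,"wz":24,"x":-14,"y":24,"z":0,"claw":60},{"wx":0,"wy":0,"wz":30.4,"x":-18,"y":32,"z":0,"claw":60},{"wx":0,"wy":0,"wz":30.4,"x":-22.6,"y":39.9,"z":0,"claw":60},{"wx":0,"wy":0,"wz":30.4,"x":-22.6,"y":39.9,"z":0,"claw":60},{"wx":0,"wy":0,"wz":30.4,"x":-22.6,"y":39.9,"z":0,"claw":60},{"wx":0,"wy":0,"wz":30.4,"x":-22.6,"y":39.9,"z":0,"claw":60},{"wx":0,"wy":0,"wz":30.4,"x":-22.6,"y":39.9,"z":0,"claw":60}])

```text
clock: 1.42
position: [0.4834, 0.2912, 0.2311]
tool_rot: [3.141, 0.0, 0.797]
force: [0.3, -0.4, -1.1]
grip_width: 0.0511
```

Run:
```python
from h import *
f=bot.grab_frame("wrist");save("w2",f["pixels"])
inc((.4827,.2929,.104,.8))
print(f["origin"],proj(f,(.4827,.2929,.149)),proj(f,(.4827,.2929,.1)))
```

```text
t 1.48 pos [0.4823 0.2926 0.2311] rpy [-3.142  0.     0.799] F [0.  1.  0.3] w 0.0511 q [-0.78  0.43  0.18  1.77 -0.09  0.95  0.24]
x 0.05 y 0.00 z 12.71 | wx -0.0 wy 0.0 wz -0.0
[0.43134484 0.3415371  0.37390113] [262.91929537 195.43670932] [262.68589913 178.55366666]
```

View pics/w2.png

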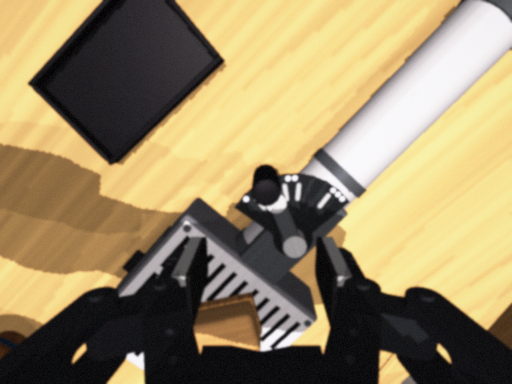

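Run:
```python
from h import *
f=bot.grab_frame("wrist");save("w2z",f["pixels"],(220,140,370,260),5)
for u,v,z in ((267,188,.149),(265,173,.1)): print(px2z(f,u,v,z))
print("shaft",px2z(f,294,245,.10))
```

```text
[0.4795893  0.30030045 0.149     ]
[0.47938489 0.29919178 0.1       ]
shaft [0.54739296 0.27091075 0.1       ]
```

View pics/w2z.png

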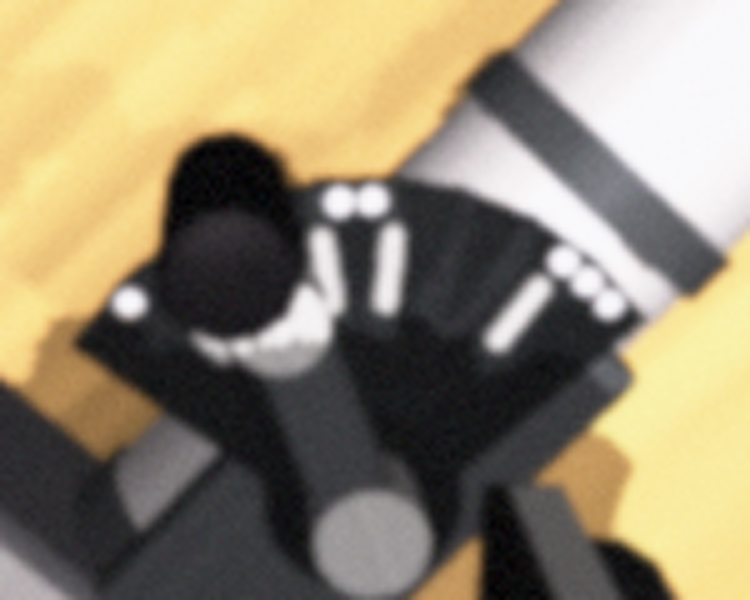

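Run:
```python
from h import *
f=bot.grab_frame("wrist")
print("grip",px2z(f,266,194.2,.149),"shaft",px2z(f,294,248.2,.10),px2z(f,294,248.2,.11))
print(proj(f,(.5529,.2666,.10)))
for c in [(130,303),(355,203),(587,285)]: print(px2z(f,220+c[0]/5,140+c[1]/5,.075))
inc((.481,.294,.104,.8))
```

```text
grip [0.48186429 0.29731105 0.149     ] shaft [0.54923679 0.26959003 0.1       ] [0.54487022 0.27228293 0.11      ]
[294.28329501 252.78125813]
[0.49024947 0.26372951 0.075     ]
[0.50582902 0.30864359 0.075     ]
[0.54906817 0.32976231 0.075     ]
t 1.57 pos [0.4815 0.2937 0.2311] rpy [-3.141  0.     0.802] F [1.3 1.3 0.4] w 0.0509 q [-0.78  0.43  0.18  1.77 -0.09  0.95  0.24]
x -0.01 y -0.06 z 12.71 | wx -0.0 wy 0.0 wz 0.1
```

>>> jog_arm(increments=[{"wx":0,"wy":0,"wz":0,"x":0.1,"y":-0.05,"z":5,"claw":60},{"wx":0,"wy":0,"wz":0,"x":0.1,"y":-0.05,"z":9,"claw":60},{"wx":0,"wy":0,"wz":0,"x":0.1,"y":-0.05,"z":12.6,"claw":60},{"wx":0,"wy":0,"wz":0,"x":0.1,"y":-0.05,"z":12.6,"claw":60},{"wx":0,"wy":0,"wz":0,"x":0.1,"y":-0.05,"z":12.6,"claw":15},{"wx":0,"wy":0,"wz":0,"x":0.1,"y":-0.05,"z":12.6,"claw":15},{"wx":0,"wy":0,"wz":0,"x":0.1,"y":-0.05,"z":12.6,"claw":15},{"wx":0,"wy":0,"wz":0,"x":0.1,"y":-0.05,"z":12.6,"claw":15},{"wx":0,"wy":0,"wz":0,"x":0.1,"y":-0.05,"z":12.6,"claw":15}], squeeze=25)

```text
clock: 2.7
position: [0.4823, 0.2956, 0.1068]
tool_rot: [-3.141, -0.002, 0.802]
force: [-1.8, 0.5, 8.5]
grip_width: 0.0217
```

```bash
cat > lev.py <<'E'
from h import *
import sys
q0,q1,n=map(float,sys.argv[1:4])
th=.078; sh=np.array([.5515,.2675])
if len(sys.argv)>4: sh=np.array([float(sys.argv[4]),float(sys.argv[5])])
X=np.array([np.cos(th),np.sin(th)]);Y=np.array([-np.sin(th),np.cos(th)])
o=bot.observe();p=o["position"]
d=p[:2]-sh;print("r",np.hypot(*d),"q",np.arctan2(d@Y,-d@X))
P=[]
for q in np.linspace(q0,q1,int(n)+1)[1:]:
    g=sh+X*(-.075*np.cos(q))+Y*.075*np.sin(q);P.append((*g,p[2],o["tool_rot"][2]))
inc(*P)
E
python3 lev.py .45 1.571 8
```

```text
r 0.07467448270468388 q 0.46373675373752943
t 2.7 pos [0.4823 0.2956 0.1068] rpy [-3.141e+00 -2.000e-03  8.020e-01] F [-1.8  0.5  8.5] w 0.0217 q [-0.76  0.6   0.14  1.87 -0.13  0.68  0.27]
x 0.89 y -0.33 z 0.00 | wx -0.0 wy -0.1 wz 0.0
x 1.92 y -0.52 z 0.00 | wx -0.0 wy -0.1 wz 0.0
x 2.97 y -0.57 z 0.01 | wx -0.0 wy -0.1 wz 0.0
x 4.01 y -0.47 z 0.01 | wx -0.0 wy -0.1 wz 0.0
x 5.03 y -0.23 z 0.01 | wx -0.0 wy -0.1 wz 0.0
x 6.01 y 0.15 z 0.01 | wx -0.0 wy -0.1 wz 0.0
x 6.93 y 0.67 z 0.02 | wx -0.0 wy -0.1 wz 0.0
x 7.76 y 1.31 z 0.02 | wx -0.0 wy -0.1 wz 0.0
```

>>> jog_arm(increments=[{"wx":0,"wy":0,"wz":0,"x":0.9,"y":-0.3,"z":0,"claw":15},{"wx":0,"wy":0,"wz":0,"x":1.9,"y":-0.5,"z":0,"claw":15},{"wx":0,"wy":0,"wz":0,"x":3.0,"y":-0.57,"z":0,"claw":15},{"wx":0,"wy":0,"wz":0,"x":4.0,"y":-0.47,"z":0,"claw":15},{"wx":0,"wy":0,"wz":0,"x":5.0,"y":-0.23,"z":0,"claw":15},{"wx":0,"wy":0,"wz":0,"x":6.0,"y":0.15,"z":0,"claw":15},{"wx":0,"wy":0,"wz":0,"x":6.9,"y":0.67,"z":0,"claw":15},{"wx":0,"wy":0,"wz":0,"x":7.8,"y":1.3,"z":0,"claw":15},{"wx":0,"wy":0,"wz":0,"x":7.8,"y":1.3,"z":0,"claw":15},{"wx":0,"wy":0,"wz":0,"x":7.8,"y":1.3,"z":0,"claw":15}])

```text
clock: 3.95
position: [0.5462, 0.3427, 0.1075]
tool_rot: [3.141, -0.003, 0.802]
force: [4.1, 1.2, -4.7]
grip_width: 0.0214
```

```bash
python3 lev.py .45 1.571 1
```

```text
r 0.07539886845942018 q 1.577803312447382
t 3.95 pos [0.5462 0.3427 0.1075] rpy [ 3.141e+00 -3.000e-03  8.020e-01] F [ 4.1  1.2 -4.7] w 0.0214 q [-0.75  0.7   0.15  1.65 -0.13  0.8   0.26]
x -0.06 y -0.00 z -0.00 | wx 0.0 wy -0.2 wz -0.0
```

>>> jog_arm(increments=[{"wx":0,"wy":0,"wz":0,"x":0,"y":0,"z":0,"claw":65},{"wx":0,"wy":0,"wz":0,"x":0,"y":0,"z":0,"claw":65},{"wx":0,"wy":0,"wz":0,"x":0,"y":0,"z":0,"claw":65},{"wx":0,"wy":0,"wz":0,"x":0,"y":0,"z":-5,"claw":75},{"wx":0,"wy":0,"wz":0,"x":0,"y":0,"z":-10,"claw":75},{"wx":0,"wy":0,"wz":0,"x":-4,"y":4,"z":-14,"claw":75},{"wx":0,"wy":0,"wz":0,"x":-4,"y":4,"z":-14,"claw":75},{"wx":0,"wy":0,"wz":0,"x":-4,"y":4,"z":-14,"claw":75}])

```text
clock: 4.95
position: [0.5467, 0.2858, 0.2475]
tool_rot: [-3.142, -0.004, 0.802]
force: [-0.1, 0.9, -0.1]
grip_width: 0.0639
```

Run:
```python
from h import *
f=bot.grab_frame("wrist");save("w3",f["pixels"])
f2=bot.grab_frame("top");save("t3",f2["pixels"],(90,140,390,320),2.6)
inc()
g=(.5475,.3423)
print(proj(f,(*g,.149)),proj(f2,(*g,.149)))
```

```text
t 5.05 pos [0.5462 0.2868 0.2464] rpy [-3.141e+00 -2.000e-03  8.030e-01] F [-0.5  1.2 -1. ] w 0.064 q [-0.71  0.5   0.19  1.62 -0.1   1.03  0.31]
[316.78288172 141.16865503] [102.10540213 210.95705745]
```

View pics/w3.png

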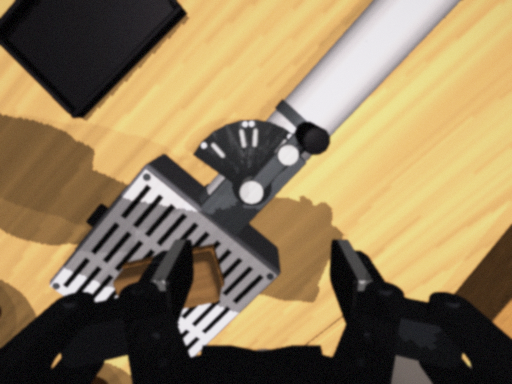

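View pics/t3.png

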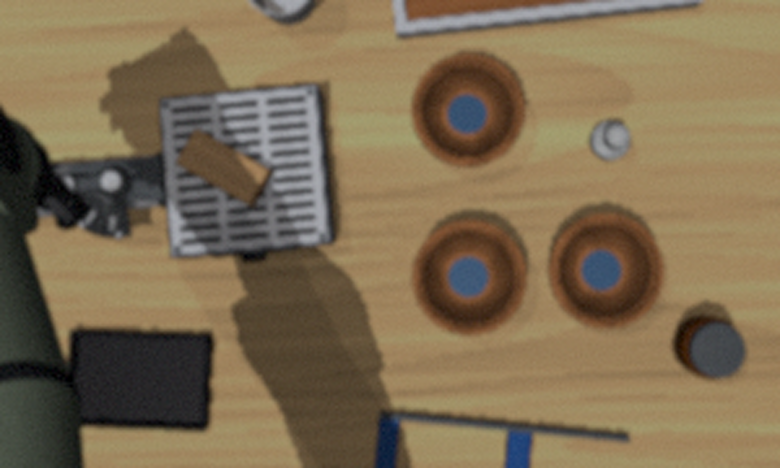

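Run:
```python
from h import *
inc((.5637,.1359,.23,-.548))
```

```text
t 5.05 pos [0.5462 0.2868 0.2464] rpy [-3.141e+00 -2.000e-03  8.030e-01] F [-0.5  1.2 -1. ] w 0.064 q [-0.71  0.5   0.19  1.62 -0.1   1.03  0.31]
x -9.64 y 11.74 z 1.61 | wx -0.1 wy -0.1 wz 77.4
```

>>> jog_arm(increments=[{"wx":0,"wy":0,"wz":10,"x":-2,"y":2,"z":0,"claw":95},{"wx":0,"wy":0,"wz":20,"x":-4,"y":4,"z":0,"claw":95},{"wx":0,"wy":0,"wz":30,"x":-6,"y":7,"z":0,"claw":95},{"wx":0,"wy":0,"wz":40,"x":-8,"y":9,"z":0,"claw":95},{"wx":0,"wy":0,"wz":50,"x":-9.6,"y":11.7,"z":0,"claw":95},{"wx":0,"wy":0,"wz":60,"x":-9.6,"y":11.7,"z":0,"claw":95},{"wx":0,"wy":0,"wz":70,"x":-9.6,"y":11.7,"z":0,"claw":95},{"wx":0,"wy":0,"wz":77.4,"x":-9.6,"y":11.7,"z":0,"claw":95},{"wx":0,"wy":0,"wz":77.4,"x":-9.6,"y":11.7,"z":0,"claw":95},{"wx":0,"wy":0,"wz":77.4,"x":-9.6,"y":11.7,"z":0,"claw":95}])

```text
clock: 6.3
position: [0.5635, 0.137, 0.2455]
tool_rot: [-3.14, 0.0, -0.544]
force: [-0.9, -0.1, 0.6]
grip_width: 0.0811
```

Run:
```python
from h import *
f=bot.grab_frame("wrist");save("w4",f["pixels"],None,1.5)
inc((.5637,.1359,.088,-.548))
print(proj(f,(.5637,.1359,.11)))
```

```text
t 6.35 pos [0.5636 0.1367 0.2457] rpy [-3.14   0.    -0.545] F [0.1 0.2 0.3] w 0.0811 q [-0.72  0.49  0.55  1.73 -0.29  1.01 -0.61]
x 0.06 y 0.10 z 15.77 | wx -0.1 wy 0.0 wz 0.2
[261.35751378 180.28799925]
```

View pics/w4.png

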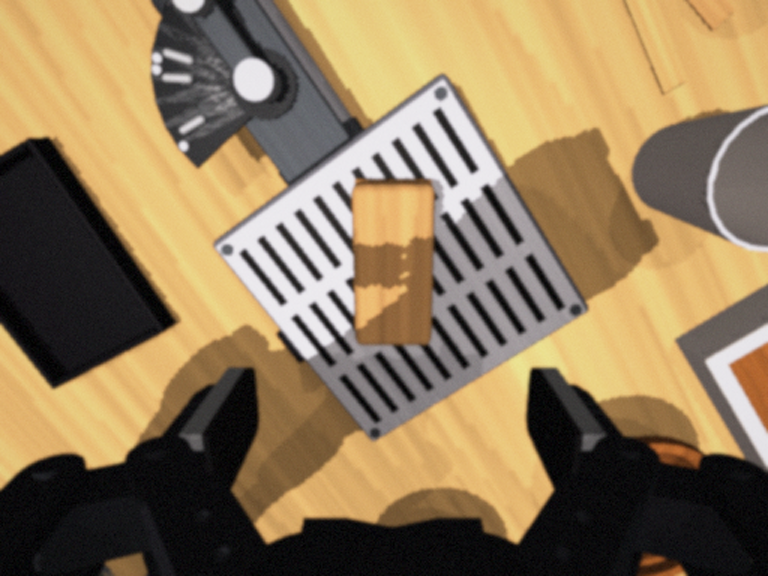

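>>> jog_arm(increments=[{"wx":0,"wy":0,"wz":0,"x":0.1,"y":0.1,"z":5,"claw":95},{"wx":0,"wy":0,"wz":0,"x":0.1,"y":0.1,"z":10,"claw":95},{"wx":0,"wy":0,"wz":0,"x":0.1,"y":0.1,"z":14,"claw":95},{"wx":0,"wy":0,"wz":0,"x":0.1,"y":0.1,"z":15.8,"claw":95},{"wx":0,"wy":0,"wz":0,"x":0.1,"y":0.1,"z":15.8,"claw":70},{"wx":0,"wy":0,"wz":0,"x":0.1,"y":0.1,"z":15.8,"claw":40},{"wx":0,"wy":0,"wz":0,"x":0.1,"y":0.1,"z":15.8,"claw":40},{"wx":0,"wy":0,"wz":0,"x":0.1,"y":0.1,"z":15.8,"claw":40},{"wx":0,"wy":0,"wz":0,"x":0.1,"y":0.1,"z":15.8,"claw":40}], squeeze=40)

```text
clock: 7.48
position: [0.5649, 0.1359, 0.0893]
tool_rot: [-3.138, -0.001, -0.544]
force: [-0.1, -0.8, 8.4]
grip_width: 0.0473
```

Run:
```python
from h import *
# tray yaw -.053 ; block long axis along tray y: direction angle pi/2-.053=1.518 ; jaw dir = 1.518-pi/2=-.053
inc((.5637,.1359,.2,-.548),(.3206,.2558,.2,-.053),(.3206,.2558,.03,-.053))
```

```text
t 7.47 pos [0.5649 0.1359 0.0893] rpy [-3.138e+00 -1.000e-03 -5.440e-01] F [-0.1 -0.8  8.4] w 0.0473 q [-0.63  0.69  0.43  1.85 -0.42  0.69 -0.5 ]
x -0.09 y 0.02 z -11.07 | wx -0.2 wy -0.1 wz 0.2
x -27.10 y 2.35 z -11.11 | wx -0.2 wy -0.1 wz -28.2
x -27.12 y 2.42 z 5.89 | wx -0.2 wy -0.1 wz -28.2
```

>>> jog_arm(increments=[{"wx":0,"wy":0,"wz":0,"x":0,"y":0,"z":-3,"claw":40},{"wx":0,"wy":0,"wz":0,"x":0,"y":0,"z":-7,"claw":40},{"wx":0,"wy":0,"wz":-8,"x":-5,"y":0.5,"z":-10,"claw":40},{"wx":0,"wy":0,"wz":-16,"x":-10,"y":1,"z":-11,"claw":40},{"wx":0,"wy":0,"wz":-24,"x":-15,"y":1.5,"z":-11,"claw":40},{"wx":0,"wy":0,"wz":-28.2,"x":-20,"y":2,"z":-11,"claw":40},{"wx":0,"wy":0,"wz":-28.2,"x":-26,"y":2.4,"z":-11,"claw":40},{"wx":0,"wy":0,"wz":-28.2,"x":-26,"y":2.4,"z":-11,"claw":40},{"wx":0,"wy":0,"wz":-28.2,"x":-26,"y":2.4,"z":-11,"claw":40}])

```text
clock: 8.6
position: [0.3302, 0.25, 0.1996]
tool_rot: [-3.137, -0.004, -0.052]
force: [0.2, -1.1, -0.5]
grip_width: 0.0467
```

Run:
```python
from h import *
inc((.329,.257,.0263,-.053))
f=bot.grab_frame("wrist");save("w5",f["pixels"])
```

```text
t 8.6 pos [0.3302 0.25   0.1996] rpy [-3.137 -0.004 -0.052] F [ 0.2 -1.1 -0.5] w 0.0467 q [-1.13  0.25  0.4   2.18 -0.14  0.74 -0.68]
x -0.22 y -0.62 z 17.33 | wx -0.2 wy -0.2 wz 0.1
```

View pics/w5.png

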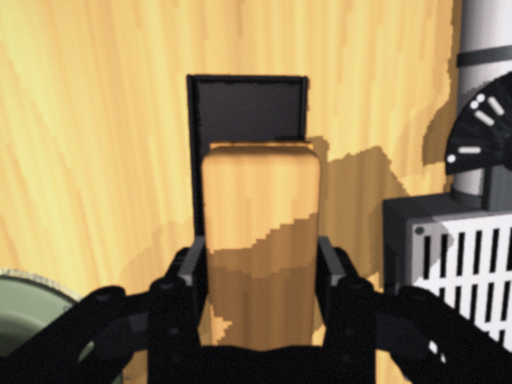

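>>> jog_arm(increments=[{"wx":0,"wy":0,"wz":0,"x":-0.4,"y":-0.5,"z":5,"claw":40},{"wx":0,"wy":0,"wz":0,"x":-0.4,"y":-0.6,"z":10,"claw":40},{"wx":0,"wy":0,"wz":0,"x":-0.4,"y":-0.6,"z":14,"claw":40},{"wx":0,"wy":0,"wz":0,"x":-0.4,"y":-0.6,"z":16,"claw":40},{"wx":0,"wy":0,"wz":0,"x":-0.4,"y":-0.6,"z":16.7,"claw":40},{"wx":0,"wy":0,"wz":0,"x":-0.4,"y":-0.6,"z":17,"claw":40},{"wx":0,"wy":0,"wz":0,"x":-0.4,"y":-0.6,"z":17.2,"claw":40},{"wx":0,"wy":0,"wz":0,"x":-0.4,"y":-0.6,"z":17.3,"claw":40}])

```text
clock: 9.65
position: [0.3279, 0.2567, 0.0269]
tool_rot: [-3.137, -0.004, -0.053]
force: [-1.6, 0.1, -0.9]
grip_width: 0.0475
```

Run:
```python
from h import *
inc((.329,.257,.0263,-.053))
```

```text
t 9.65 pos [0.3279 0.2567 0.0269] rpy [-3.137 -0.004 -0.053] F [-1.6  0.1 -0.9] w 0.0475 q [-0.94  0.61  0.18  2.28 -0.38  0.27 -0.49]
x 0.11 y -0.04 z 0.06 | wx -0.3 wy -0.3 wz 0.0
```

>>> jog_arm(increments=[{"wx":0,"wy":0,"wz":0,"x":0,"y":0,"z":0,"claw":80},{"wx":0,"wy":0,"wz":0,"x":0,"y":0,"z":0,"claw":80},{"wx":0,"wy":0,"wz":0,"x":0,"y":0,"z":-4,"claw":80},{"wx":0,"wy":0,"wz":0,"x":0,"y":0,"z":-9,"claw":50},{"wx":0,"wy":0,"wz":10,"x":3,"y":3,"z":-14,"claw":35},{"wx":0,"wy":0,"wz":20,"x":6,"y":8,"z":-16,"claw":35},{"wx":0,"wy":0,"wz":30,"x":9,"y":13,"z":-16,"claw":35},{"wx":0,"wy":0,"wz":40,"x":11,"y":18,"z":-16,"claw":35},{"wx":0,"wy":0,"wz":50,"x":12,"y":24,"z":-16,"claw":35}])

```text
clock: 10.78
position: [0.435, 0.0086, 0.1866]
tool_rot: [-3.134, 0.0, -0.93]
force: [0.6, 0.1, -0.2]
grip_width: 0.0302
```

Run:
```python
from h import *
inc((.4325,-.079,.19,-1.571))
f=bot.grab_frame("top");save("t6",f["pixels"],(90,140,390,320),2.6)
```

```text
t 10.78 pos [0.435  0.0086 0.1866] rpy [-3.134  0.    -0.93 ] F [ 0.6  0.1 -0.2] w 0.0302 q [-0.71  0.36  0.71  2.15 -0.35  0.74 -0.7 ]
x 6.87 y 5.43 z -0.38 | wx -0.4 wy 0.1 wz 36.7
```

View pics/t6.png

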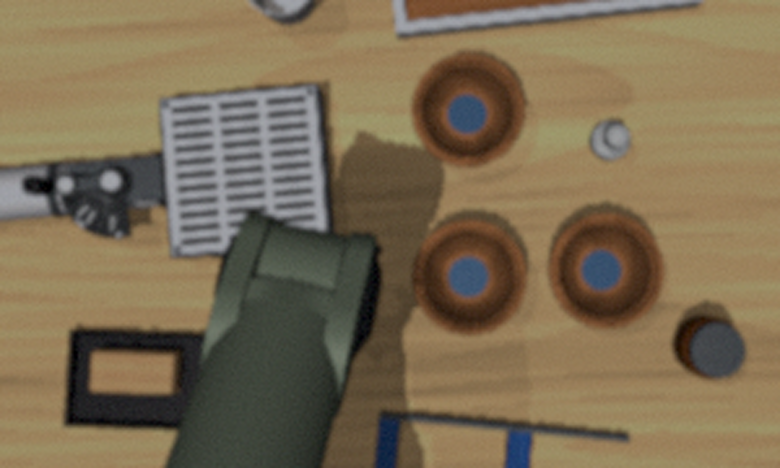

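>>> jog_arm(increments=[{"wx":0,"wy":0,"wz":10,"x":3,"y":3,"z":-0.4,"claw":35},{"wx":-0.4,"wy":0,"wz":20,"x":6.9,"y":5.4,"z":-0.4,"claw":35},{"wx":-0.4,"wy":0,"wz":30,"x":6.9,"y":5.4,"z":-0.4,"claw":35},{"wx":-0.4,"wy":0,"wz":36.7,"x":6.9,"y":5.4,"z":-0.4,"claw":35},{"wx":-0.4,"wy":0,"wz":36.7,"x":6.9,"y":5.4,"z":-0.4,"claw":35},{"wx":-0.4,"wy":0,"wz":36.7,"x":6.9,"y":5.4,"z":-0.4,"claw":35},{"wx":-0.4,"wy":0,"wz":36.7,"x":6.9,"y":5.4,"z":-0.4,"claw":35}])

```text
clock: 11.7
position: [0.4311, -0.0861, 0.1908]
tool_rot: [-3.141, 0.001, -1.585]
force: [-0.2, -0.7, -0.1]
grip_width: 0.0298
```

```bash
cat > ovw.py <<'E'
from h import *
import sys
# overlay predicted lid circle(s) in wrist view: name x y z [x y z..]
f=bot.grab_frame("wrist");im=f["pixels"][:,:,::-1].copy();im=cv2.resize(im,None,fx=1.5,fy=1.5)
a=list(map(float,sys.argv[2:]))
for i in range(0,len(a),3):
    for r in (.067,.059):
        pts=((circ(f,a[i:i+2],r,a[i+2],120)+.5)*1.5).astype(int);cv2.polylines(im,[pts.reshape(-1,1,2)],True,(255,255,0),1)
cv2.imwrite(f"pics/{sys.argv[1]}.png",im)
E
python3 ovw.py w7 .4325 -.142 .072
python3 - <<'E'
from h import *
inc((.4325,-.079,.062,-1.571))
E
```

```text
t 11.75 pos [ 0.4311 -0.0862  0.1908] rpy [-3.141e+00  1.000e-03 -1.586e+00] F [-0.4 -0.1  0.4] w 0.0298 q [-0.62  0.42  0.9   2.14 -0.47  0.79 -1.01]
x -0.71 y -0.13 z 12.88 | wx -0.0 wy 0.0 wz -0.9
```

View pics/w7.png

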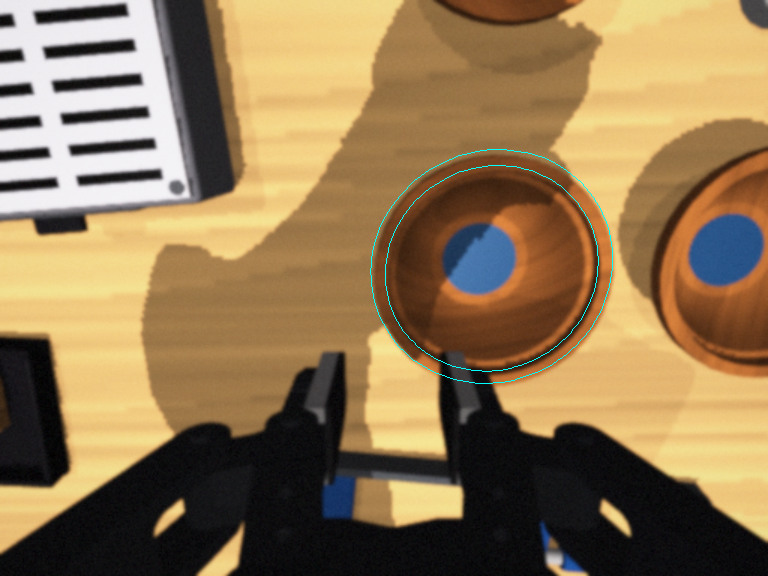

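>>> jog_arm(increments=[{"wx":0,"wy":0,"wz":-0.9,"x":-0.65,"y":-0.1,"z":4,"claw":32},{"wx":0,"wy":0,"wz":-0.9,"x":-0.65,"y":-0.1,"z":8,"claw":32},{"wx":0,"wy":0,"wz":-0.9,"x":-0.65,"y":-0.1,"z":11,"claw":32},{"wx":0,"wy":0,"wz":-0.9,"x":-0.65,"y":-0.1,"z":12.8,"claw":32},{"wx":0,"wy":0,"wz":-0.9,"x":-0.65,"y":-0.1,"z":12.8,"claw":32}])

```text
clock: 12.38
position: [0.4316, -0.0798, 0.0622]
tool_rot: [3.14, 0.001, -1.57]
force: [-0.5, -0.1, -0.1]
grip_width: 0.0273
```

```bash
python3 ovw.py w8 .4325 -.142 .072
python3 - <<'E'
from h import *
inc((.4325,-.080,.062,-1.571))
E
```

```text
t 12.43 pos [ 0.4321 -0.0798  0.0629] rpy [ 3.141e+00  1.000e-03 -1.570e+00] F [1.  0.7 0. ] w 0.0269 q [-0.39  0.63  0.59  2.22 -0.75  0.5  -0.78]
x 0.02 y -0.04 z 0.09 | wx 0.0 wy 0.0 wz 0.0
```

View pics/w8.png

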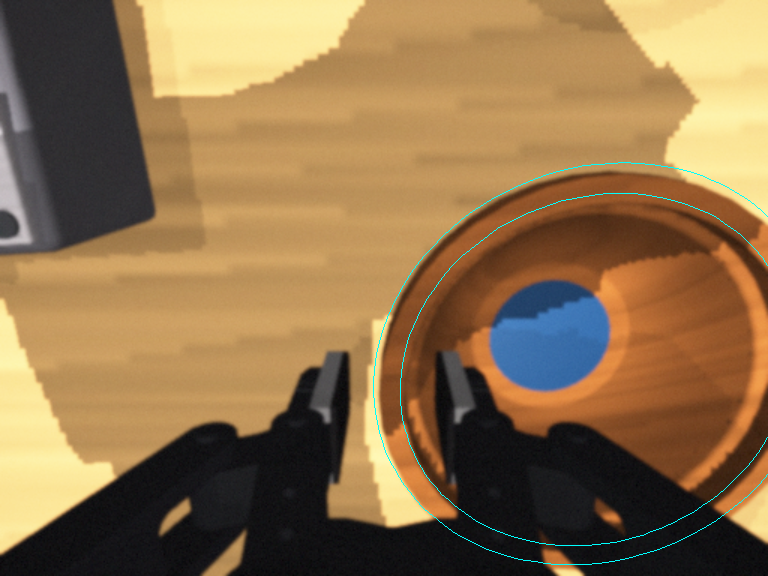

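>>> jog_arm(increments=[{"wx":0,"wy":0,"wz":0,"x":0,"y":0,"z":0.05,"claw":20},{"wx":0,"wy":0,"wz":0,"x":0,"y":0,"z":0.05,"claw":10},{"wx":0,"wy":0,"wz":0,"x":0,"y":0,"z":0.05,"claw":3},{"wx":0,"wy":0,"wz":0,"x":0,"y":0,"z":0.05,"claw":3},{"wx":0,"wy":0,"wz":0,"x":0,"y":0,"z":0.05,"claw":3},{"wx":0,"wy":0,"wz":0,"x":0,"y":0,"z":-1,"claw":3},{"wx":0,"wy":0,"wz":0,"x":0,"y":0,"z":-3,"claw":3},{"wx":0,"wy":0,"wz":0,"x":0,"y":0,"z":-3,"claw":3}], squeeze=60)

```text
clock: 13.42
position: [0.4327, -0.0799, 0.0941]
tool_rot: [-3.14, 0.001, -1.57]
force: [0.2, 0.4, -1.7]
grip_width: 0.0067
```

```bash
python3 - <<'E'
from h import *
inc((.4325,-.080,.062,-1.571))
o=bot.observe();p=o["position"]
f=bot.grab_frame("scene");
im=f["pixels"][:,:,::-1].copy();im=cv2.resize(im,None,fx=1.5,fy=1.5)
pts=((circ(f,(p[0],p[1]-.063),.067,p[2]+.010)+.5)*1.5).astype(int);cv2.polylines(im,[pts.reshape(-1,1,2)],True,(255,255,0),1)
cv2.imwrite("pics/s9.png",im)
E
python3 ovw.py w9 .4325 -.143 .102
```

```text
t 13.43 pos [ 0.4327 -0.0799  0.0941] rpy [-3.14e+00  1.00e-03 -1.57e+00] F [ 0.2  0.4 -1.7] w 0.0067 q [-0.45  0.58  0.67  2.21 -0.69  0.57 -0.83]
x 0.02 y 0.02 z 3.21 | wx -0.1 wy 0.0 wz 0.1
```

View pics/w9.png

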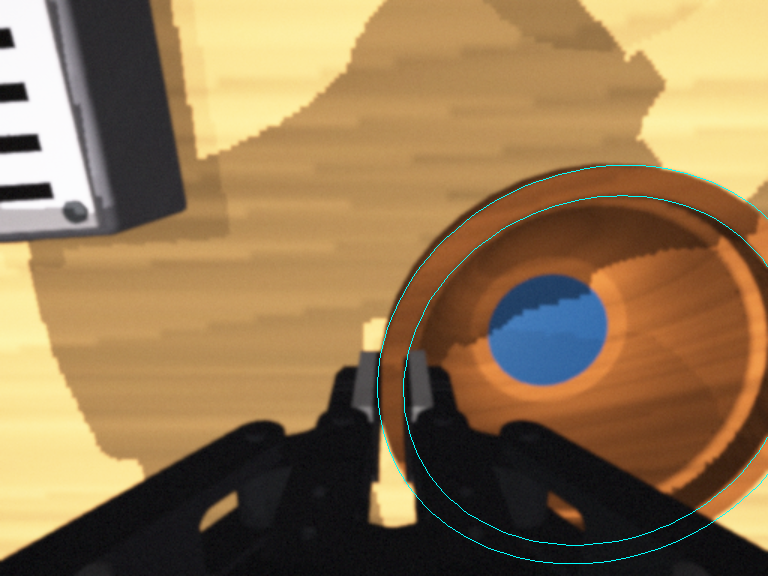

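View pics/s9.png

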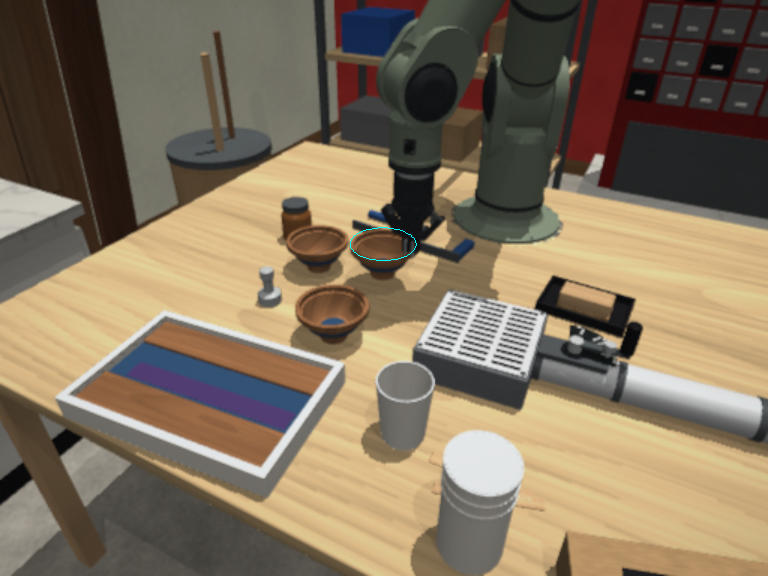

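Run:
```python
from h import *
inc((.5646,.180,.20,-1.571),(.5646,.180,.1335,-1.571))
```

```text
t 13.53 pos [ 0.4322 -0.0796  0.093 ] rpy [-3.141e+00  1.000e-03 -1.570e+00] F [-0.2  0.1 -0.8] w 0.0066 q [-0.45  0.58  0.67  2.21 -0.69  0.57 -0.83]
x -25.96 y -13.27 z -10.68 | wx -0.0 wy 0.0 wz 0.1
x -25.95 y -13.27 z -4.03 | wx -0.0 wy 0.0 wz 0.1
```

>>> jog_arm(increments=[{"wx":0,"wy":0,"wz":0,"x":0,"y":0,"z":-3,"claw":3},{"wx":0,"wy":0,"wz":0,"x":0,"y":0,"z":-7,"claw":3},{"wx":0,"wy":0,"wz":0,"x":-2,"y":-1,"z":-11,"claw":3},{"wx":0,"wy":0,"wz":0,"x":-6,"y":-4,"z":-12,"claw":3},{"wx":0,"wy":0,"wz":0,"x":-11,"y":-7,"z":-12,"claw":3},{"wx":0,"wy":0,"wz":0,"x":-16,"y":-10,"z":-12,"claw":3},{"wx":0,"wy":0,"wz":0,"x":-21,"y":-12,"z":-11,"claw":3},{"wx":0,"wy":0,"wz":0,"x":-25,"y":-13.3,"z":-10.7,"claw":3},{"wx":0,"wy":0,"wz":0,"x":-26,"y":-13.3,"z":-10.7,"claw":3},{"wx":0,"wy":0,"wz":0,"x":-26,"y":-13.3,"z":-10.7,"claw":3}])

```text
clock: 14.78
position: [0.5645, 0.1802, 0.1996]
tool_rot: [3.141, 0.0, -1.569]
force: [-0.3, -1.3, -0.9]
grip_width: 0.0068
```

```bash
python3 - <<'E'
from h import *
inc((.5646,.180,.1335,-1.571))
E
python3 ovw.py w10 .5646 .1171 .21
```

```text
t 14.78 pos [0.5645 0.1802 0.1996] rpy [ 3.141  0.    -1.569] F [-0.3 -1.3 -0.9] w 0.0068 q [-0.95  0.66  0.84  1.75 -0.58  1.   -1.46]
x 0.02 y -0.02 z 6.61 | wx 0.0 wy 0.0 wz 0.1
```

View pics/w10.png

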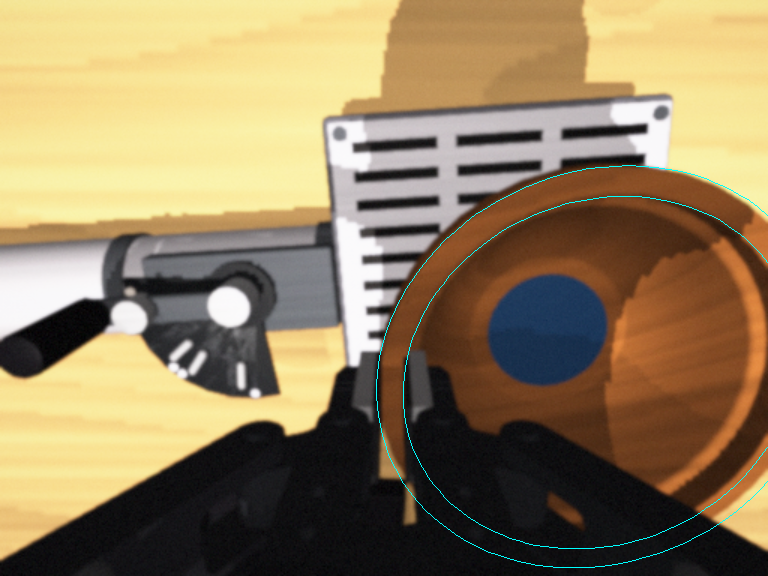

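>>> jog_arm(increments=[{"wx":0,"wy":0,"wz":0,"x":0,"y":0,"z":3,"claw":3},{"wx":0,"wy":0,"wz":0,"x":0,"y":0,"z":5,"claw":3},{"wx":0,"wy":0,"wz":0,"x":0,"y":0,"z":6,"claw":3},{"wx":0,"wy":0,"wz":0,"x":0,"y":0,"z":6.3,"claw":3},{"wx":0,"wy":0,"wz":0,"x":0,"y":0,"z":6.5,"claw":3},{"wx":0,"wy":0,"wz":0,"x":0,"y":0,"z":6.6,"claw":3},{"wx":0,"wy":0,"wz":0,"x":0,"y":0,"z":6.6,"claw":3}])

```text
clock: 15.7
position: [0.5647, 0.1795, 0.1343]
tool_rot: [3.142, 0.001, -1.57]
force: [0.5, -0.2, -1.4]
grip_width: 0.0064
```

>>> jog_arm(increments=[{"wx":0,"wy":0,"wz":0,"x":0,"y":0,"z":0.1,"claw":3},{"wx":0,"wy":0,"wz":0,"x":0,"y":0,"z":0.2,"claw":3},{"wx":0,"wy":0,"wz":0,"x":0,"y":0,"z":0.2,"claw":3}])

```text
clock: 16.08
position: [0.565, 0.1804, 0.1328]
tool_rot: [-3.141, 0.002, -1.57]
force: [-1.5, 4.4, 7.1]
grip_width: 0.0066
```

>>> jog_arm(increments=[{"wx":0,"wy":0,"wz":0,"x":0,"y":0,"z":-0.05,"claw":15},{"wx":0,"wy":0,"wz":0,"x":0,"y":0,"z":-0.05,"claw":32},{"wx":0,"wy":0,"wz":0,"x":0,"y":0,"z":-0.05,"claw":32},{"wx":0,"wy":0,"wz":0,"x":0,"y":0,"z":-0.05,"claw":32},{"wx":0,"wy":0,"wz":0,"x":0,"y":0,"z":-2,"claw":32},{"wx":0,"wy":0,"wz":0,"x":0,"y":0,"z":-7,"claw":32},{"wx":0,"wy":0,"wz":0,"x":0,"y":0,"z":-10,"claw":32},{"wx":0,"wy":0,"wz":0,"x":4,"y":3,"z":-10,"claw":32},{"wx":0,"wy":0,"wz":0,"x":8,"y":6,"z":-10,"claw":32},{"wx":0,"wy":0,"wz":0,"x":13,"y":9,"z":-10,"claw":32}])

```text
clock: 17.32
position: [0.4742, 0.0491, 0.2334]
tool_rot: [-3.14, 0.003, -1.569]
force: [1.5, -1.8, 0.7]
grip_width: 0.0272
```

```bash
cat > ovt.py <<'E'
from h import *
import sys
a=list(map(float,sys.argv[2:]))
im2=[]
for n,box,s in (("top",(90,150,390,310),2.6),("scene",(160,110,450,280),2.6)):
    f=bot.grab_frame(n);im=f["pixels"][:,:,::-1].copy()[box[1]:box[3],box[0]:box[2]];im=cv2.resize(im,None,fx=s,fy=s,interpolation=cv2.INTER_CUBIC)
    cv2.imwrite(f"pics/{sys.argv[1]}_{n}_raw.png",im)
    for i in range(0,len(a),3):
      for r in (.067,):
        pts=((circ(f,a[i:i+2],r,a[i+2],120)-[box[0],box[1]]+.5)*s).astype(int);cv2.polylines(im,[pts.reshape(-1,1,2)],True,(255,255,0),1)
    cv2.imwrite(f"pics/{sys.argv[1]}_{n}.png",im)
E
python3 ovt.py a11 .5646 .1171 .142 .4355 -.300 .072 .6285 -.1465 .072
python3 - <<'E'
from h import *
inc((.4355,-.237,.2,-1.571))
E
```

```text
t 17.43 pos [0.4726 0.0456 0.2339] rpy [-3.141  0.004 -1.576] F [0.7 1.  0.3] w 0.0272 q [-0.94  0.43  0.97  2.01 -0.45  0.92 -1.32]
x 28.29 y 3.56 z 3.28 | wx -0.0 wy 0.2 wz -0.3
```

View pics/a11_top.png

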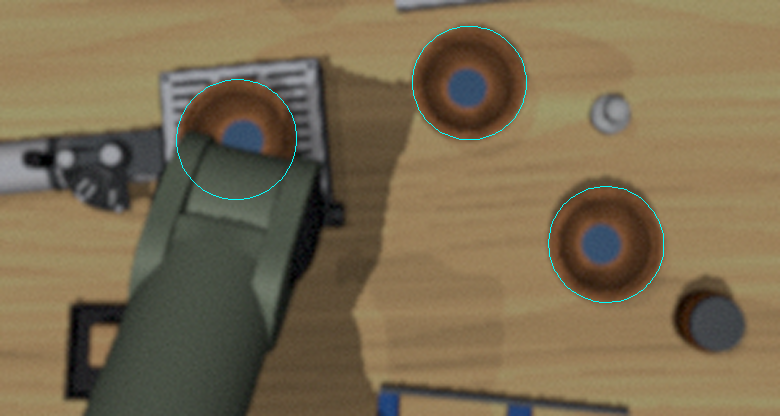

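View pics/a11_scene.png

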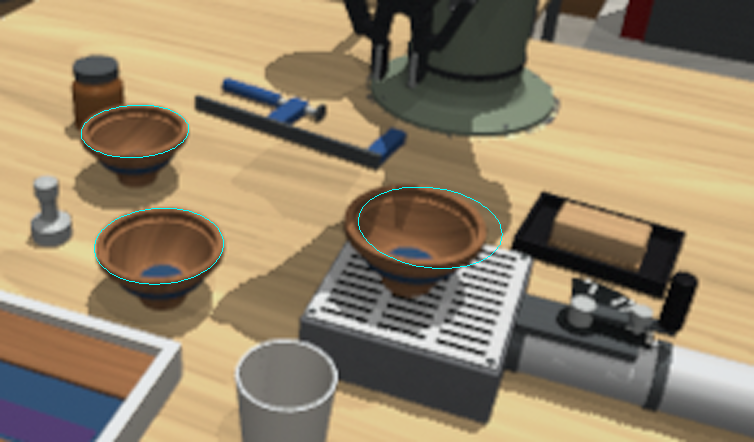

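Run:
```python
from h import *
f=bot.grab_frame("top");print(px2z(f,90+243/2.6-.4,150+138/2.6-.4,.094))
f=bot.grab_frame("scene")
# rim ellipse extents in scene crop: left 345, right 484, top 185, bottom 265
for c in [(.562,.106),(.56,.100),(.555,.105),(.565,.10)]:
    e=(circ(f,c,.067,.142)-[160,110]+.5)*2.6;print(c,e.min(0),e.max(0))
```

```text
[0.56900565 0.11699592 0.094     ]
(0.562, 0.106) [348.81727274 183.06032363] [491.16061404 263.29458642]
(0.56, 0.1) [343.79165016 180.65174667] [485.44968495 260.22167341]
(0.555, 0.105) [350.58543907 179.55152386] [492.08061482 258.8087443 ]
(0.565, 0.1) [341.80624393 182.98697249] [484.01490572 263.20876353]
```

View pics/a11_scene_raw.png

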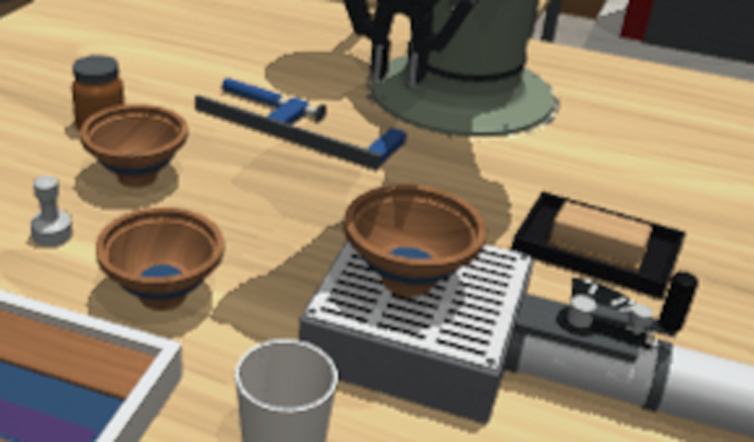

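>>> jog_arm(increments=[{"wx":0,"wy":0,"wz":0,"x":5,"y":0.5,"z":0,"claw":32},{"wx":0,"wy":0,"wz":0,"x":10,"y":1,"z":1,"claw":32},{"wx":0,"wy":0,"wz":0,"x":15,"y":1.5,"z":2,"claw":32},{"wx":0,"wy":0,"wz":0,"x":20,"y":2,"z":3.3,"claw":32},{"wx":0,"wy":0,"wz":0,"x":24,"y":3,"z":3.3,"claw":32},{"wx":0,"wy":0,"wz":0,"x":28.3,"y":3.6,"z":3.3,"claw":32},{"wx":0,"wy":0,"wz":0,"x":28.3,"y":3.6,"z":3.3,"claw":32},{"wx":0,"wy":0,"wz":0,"x":28.3,"y":3.6,"z":3.3,"claw":32}])

```text
clock: 18.52
position: [0.4399, -0.2326, 0.1997]
tool_rot: [-3.14, 0.004, -1.571]
force: [-0.4, -0.5, -0.3]
grip_width: 0.0277
```

```bash
python3 ovt.py a12 .5646 .1171 .142 .4355 -.300 .072 .6285 -.1465 .072
python3 ovw.py w12 .4355 -.300 .072
python3 - <<'E'
from h import *
inc((.4355,-.237,.062,-1.571))
E
```

```text
t 18.68 pos [ 0.4397 -0.232   0.1996] rpy [-3.14   0.004 -1.569] F [-0.9  0.2  0.8] w 0.0271 q [-0.25  0.5   0.85  1.99 -0.5   0.87 -0.7 ]
x 0.55 y 0.45 z 13.76 | wx -0.1 wy 0.2 wz 0.1
```

View pics/a12_top.png

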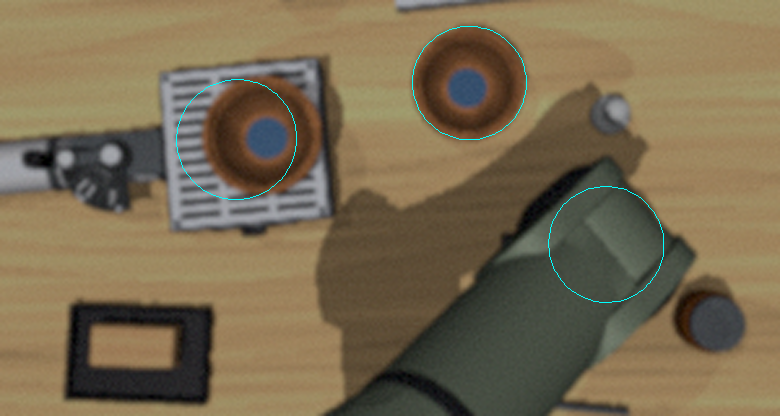

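View pics/a12_scene.png

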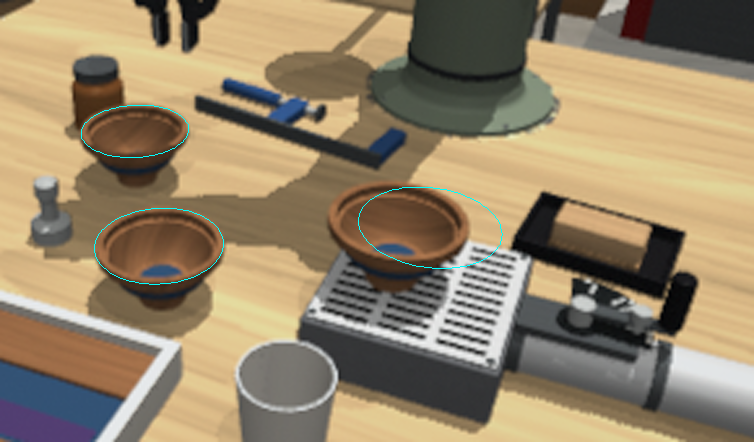

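View pics/w12.png

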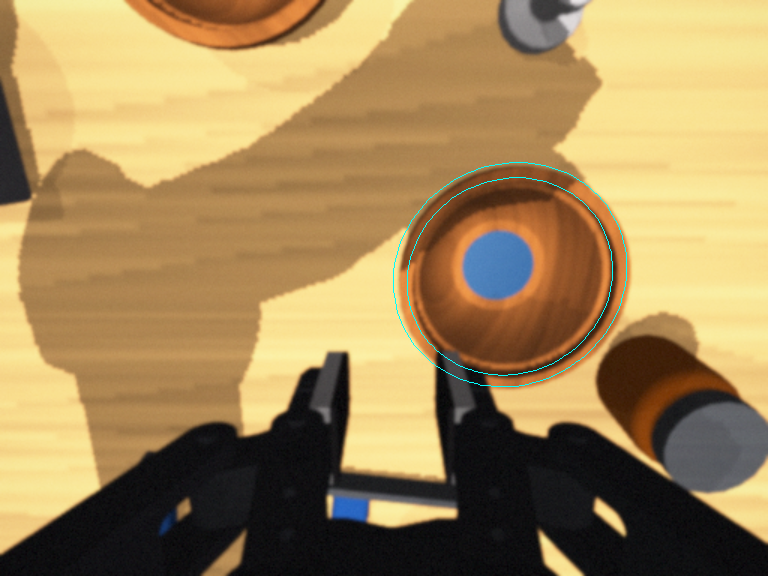

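Run:
```python
from h import *
f=bot.grab_frame("top");save("t13",f["pixels"],(150,160,230,240),8)
c=px2z(f,90+262/2.6-.4,150+133/2.6-.4,.142);print("rim",c,"floor",px2z(f,90+267/2.6-.4,150+138/2.6-.4,.094))
f=bot.grab_frame("scene")
for c in [(.567,.087),(.568,.085),(.567,.083),(.570,.085)]:
    e=(circ(f,c,.067,.142)-[160,110]+.5)*2.6;print(c,e.min(0),e.max(0))
```

```text
rim [0.57052103 0.08838126 0.142     ] floor [0.56824429 0.08930216 0.094     ]
(0.567, 0.087) [328.46020294 180.72624419] [469.88350649 260.33422205]
(0.568, 0.085) [326.13214668 180.70190485] [467.51090336 260.30576398]
(0.567, 0.083) [324.62642344 179.74817357] [465.74263839 259.08922176]
(0.57, 0.085) [325.31096697 181.63420281] [466.90853864 261.49804293]
```

View pics/t13.png

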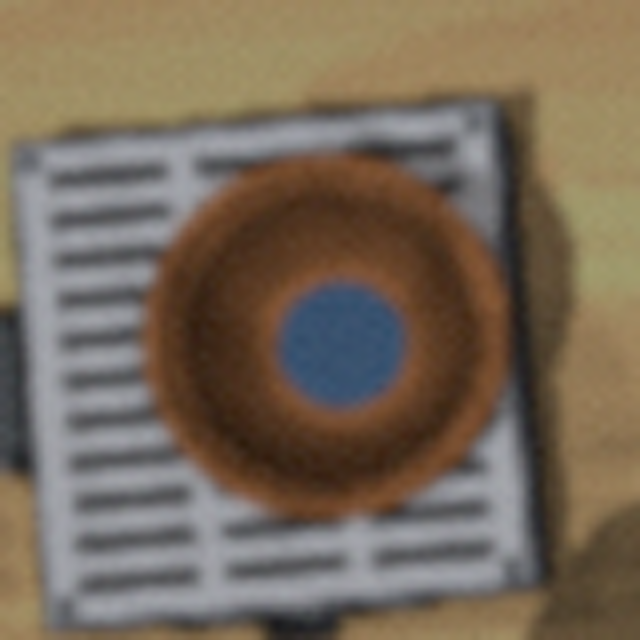

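Run:
```python
from h import *
inc((.569,.151,.19,-1.571),(.569,.151,.1325,-1.571))
```

```text
t 18.77 pos [ 0.4396 -0.2323  0.1996] rpy [-3.139  0.004 -1.57 ] F [-0.6  0.4  0.2] w 0.0272 q [-0.25  0.5   0.85  1.99 -0.5   0.87 -0.7 ]
x -38.31 y -12.98 z 1.13 | wx -0.1 wy 0.2 wz 0.1
x -38.29 y -12.97 z 6.88 | wx -0.1 wy 0.2 wz 0.1
```

>>> jog_arm(increments=[{"wx":0,"wy":0,"wz":0,"x":-5,"y":-1,"z":-1,"claw":32},{"wx":0,"wy":0,"wz":0,"x":-10,"y":-3,"z":-2,"claw":32},{"wx":0,"wy":0,"wz":0,"x":-16,"y":-5,"z":-2,"claw":32},{"wx":0,"wy":0,"wz":0,"x":-22,"y":-7,"z":-2,"claw":32},{"wx":0,"wy":0,"wz":0,"x":-28,"y":-9,"z":-2,"claw":32},{"wx":0,"wy":0,"wz":0,"x":-34,"y":-11,"z":-1,"claw":32},{"wx":0,"wy":0.2,"wz":0,"x":-38.3,"y":-13,"z":0,"claw":32},{"wx":0,"wy":0.2,"wz":0,"x":-38.3,"y":-13,"z":1,"claw":32},{"wx":0,"wy":0.2,"wz":0,"x":-38.3,"y":-13,"z":1,"claw":32},{"wx":0,"wy":0.2,"wz":0,"x":-38.3,"y":-13,"z":1,"claw":32}])

```text
clock: 20.02
position: [0.5691, 0.1499, 0.1919]
tool_rot: [-3.139, 0.0, -1.571]
force: [0.1, 0.7, 0.1]
grip_width: 0.0274
```

```bash
python3 ovw.py w14 .569 .088 .142
python3 - <<'E'
from h import *
inc((.569,.151,.1325,-1.571))
E
```

```text
t 20.07 pos [0.5692 0.15   0.192 ] rpy [-3.139e+00  1.000e-03 -1.571e+00] F [-0.5 -1.1 -0.8] w 0.0273 q [-0.9   0.66  0.84  1.77 -0.59  0.97 -1.4 ]
x -0.09 y 0.04 z 5.95 | wx -0.2 wy 0.0 wz -0.0
```

View pics/w14.png

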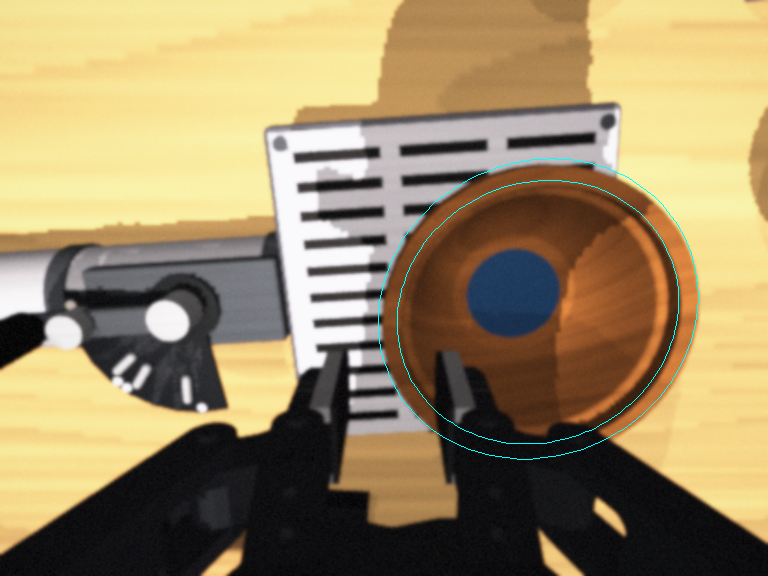

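>>> jog_arm(increments=[{"wx":0,"wy":0,"wz":0,"x":-0.1,"y":0.15,"z":3,"claw":32},{"wx":0,"wy":0,"wz":0,"x":-0.1,"y":0.15,"z":5.9,"claw":32},{"wx":0,"wy":0,"wz":0,"x":-0.1,"y":0.15,"z":5.9,"claw":32},{"wx":0,"wy":0,"wz":0,"x":-0.1,"y":0.15,"z":5.9,"claw":20},{"wx":0,"wy":0,"wz":0,"x":-0.1,"y":0.15,"z":5.9,"claw":3},{"wx":0,"wy":0,"wz":0,"x":-0.1,"y":0.15,"z":5.9,"claw":3},{"wx":0,"wy":0,"wz":0,"x":-0.1,"y":0.15,"z":5.9,"claw":3},{"wx":0,"wy":0,"wz":0,"x":-0.1,"y":0.15,"z":5,"claw":3},{"wx":0,"wy":0,"wz":0,"x":-0.1,"y":0.15,"z":4.5,"claw":3},{"wx":0,"wy":0,"wz":0,"x":-0.1,"y":0.15,"z":4.5,"claw":3}])

```text
clock: 21.32
position: [0.568, 0.1511, 0.1474]
tool_rot: [-3.138, 0.001, -1.571]
force: [0.0, 0.4, -2.3]
grip_width: 0.0062
```

Run:
```python
from h import *
inc((.5646,.180,.148,-1.571),(.5646,.180,.1325,-1.571))
o=bot.observe();p=o["position"];print(p[0],p[1]-.063,p[2]+.01)
```

```text
t 21.32 pos [0.568  0.1511 0.1474] rpy [-3.138e+00  1.000e-03 -1.571e+00] F [ 0.   0.4 -2.3] w 0.0062 q [-0.87  0.71  0.79  1.81 -0.64  0.89 -1.36]
x -2.89 y 0.34 z -0.05 | wx -0.2 wy 0.1 wz -0.0
x -2.89 y 0.34 z 1.50 | wx -0.2 wy 0.1 wz -0.0
0.5679620387675124 0.08807095890961428 0.15744598122547127
```

>>> jog_arm(increments=[{"wx":0,"wy":0,"wz":0,"x":-1.5,"y":0.2,"z":0,"claw":3},{"wx":0,"wy":0,"wz":0,"x":-2.9,"y":0.3,"z":0,"claw":3},{"wx":0,"wy":0,"wz":0,"x":-2.9,"y":0.3,"z":0.5,"claw":3},{"wx":0,"wy":0,"wz":0,"x":-2.9,"y":0.3,"z":1.0,"claw":3},{"wx":0,"wy":0,"wz":0,"x":-2.9,"y":0.3,"z":1.3,"claw":3},{"wx":0,"wy":0,"wz":0,"x":-2.9,"y":0.3,"z":1.45,"claw":3},{"wx":0,"wy":0,"wz":0,"x":-2.9,"y":0.3,"z":1.55,"claw":3},{"wx":0,"wy":0,"wz":0,"x":-2.9,"y":0.3,"z":1.55,"claw":3}])

```text
clock: 22.32
position: [0.5658, 0.1819, 0.1331]
tool_rot: [-3.137, 0.004, -1.57]
force: [-2.8, 10.2, 20.0]
grip_width: 0.0063
```

>>> jog_arm(increments=[{"wx":0,"wy":0,"wz":0,"x":0,"y":0,"z":-0.05,"claw":3},{"wx":0,"wy":0,"wz":0,"x":0,"y":0,"z":-0.05,"claw":32},{"wx":0,"wy":0,"wz":0,"x":0,"y":0,"z":-0.05,"claw":32},{"wx":0,"wy":0,"wz":0,"x":0,"y":0,"z":-0.05,"claw":32},{"wx":0,"wy":0,"wz":0,"x":0,"y":0,"z":-2,"claw":32},{"wx":0,"wy":0,"wz":0,"x":0,"y":0,"z":-7,"claw":32},{"wx":0,"wy":0,"wz":0,"x":0,"y":0,"z":-9,"claw":32},{"wx":0,"wy":0,"wz":0,"x":5,"y":2,"z":-9,"claw":32},{"wx":0,"wy":0,"wz":0,"x":11,"y":5,"z":-9,"claw":32},{"wx":0,"wy":0,"wz":0,"x":17,"y":8,"z":-9,"claw":32}])

```text
clock: 23.58
position: [0.4885, 0.0181, 0.2226]
tool_rot: [-3.136, 0.005, -1.57]
force: [1.5, -1.1, -0.5]
grip_width: 0.0275
```

Run:
```python
from h import *
inc((.4355,-.237,.19,-1.571))
```

```text
t 23.57 pos [0.4885 0.0181 0.2226] rpy [-3.136  0.005 -1.57 ] F [ 1.5 -1.1 -0.5] w 0.0275 q [-0.84  0.46  0.93  1.99 -0.48  0.91 -1.23]
x 25.52 y 5.34 z 3.11 | wx -0.3 wy 0.3 wz 0.1
```

>>> jog_arm(increments=[{"wx":-0.3,"wy":0.3,"wz":0,"x":6,"y":1,"z":0,"claw":32},{"wx":-0.3,"wy":0.3,"wz":0,"x":12,"y":2,"z":1,"claw":32},{"wx":-0.3,"wy":0.3,"wz":0,"x":18,"y":3.5,"z":2,"claw":32},{"wx":-0.3,"wy":0.3,"wz":0,"x":23,"y":5,"z":3.1,"claw":32},{"wx":-0.3,"wy":0.3,"wz":0,"x":25.5,"y":5.4,"z":3.1,"claw":32},{"wx":-0.3,"wy":0.3,"wz":0,"x":25.5,"y":5.4,"z":3.1,"claw":32},{"wx":-0.3,"wy":0.3,"wz":0,"x":25.5,"y":5.4,"z":3.1,"claw":32},{"wx":-0.3,"wy":0.3,"wz":0,"x":25.5,"y":5.4,"z":3.1,"claw":32}])

```text
clock: 24.58
position: [0.4354, -0.2358, 0.1903]
tool_rot: [-3.141, -0.0, -1.568]
force: [0.1, -0.1, 0.4]
grip_width: 0.0271
```

```bash
python3 ovt.py a15 .5646 .1171 .142 .4355 -.300 .072 .6285 -.1465 .072
python3 ovw.py w15 .4355 -.301 .072
python3 - <<'E'
from h import *
inc((.4355,-.238,.062,-1.571))
E
```

```text
t 24.73 pos [ 0.4352 -0.2361  0.1902] rpy [-3.141 -0.    -1.569] F [-1.5 -0.2  0.6] w 0.0273 q [-0.24  0.51  0.84  2.01 -0.51  0.85 -0.68]
x 0.18 y -0.02 z 12.82 | wx -0.0 wy -0.0 wz 0.1
```

View pics/a15_top.png

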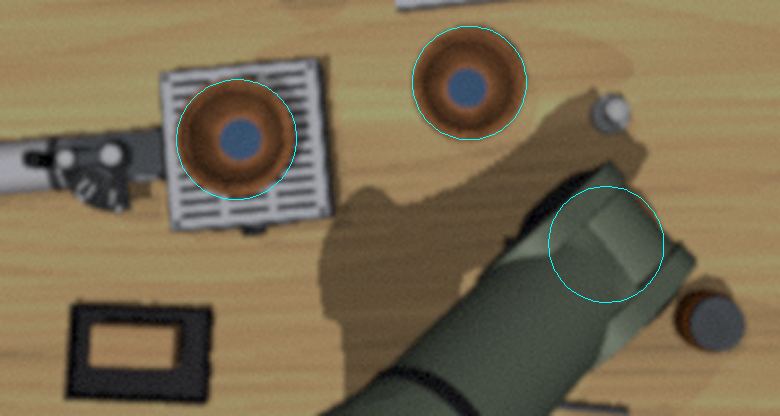

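View pics/a15_scene.png

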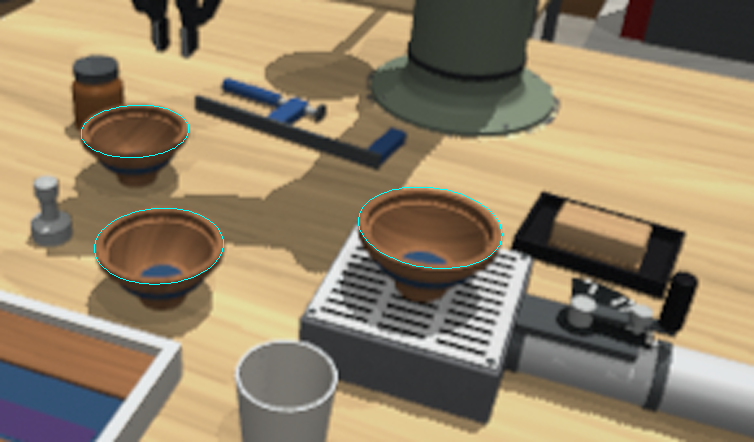

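View pics/w15.png

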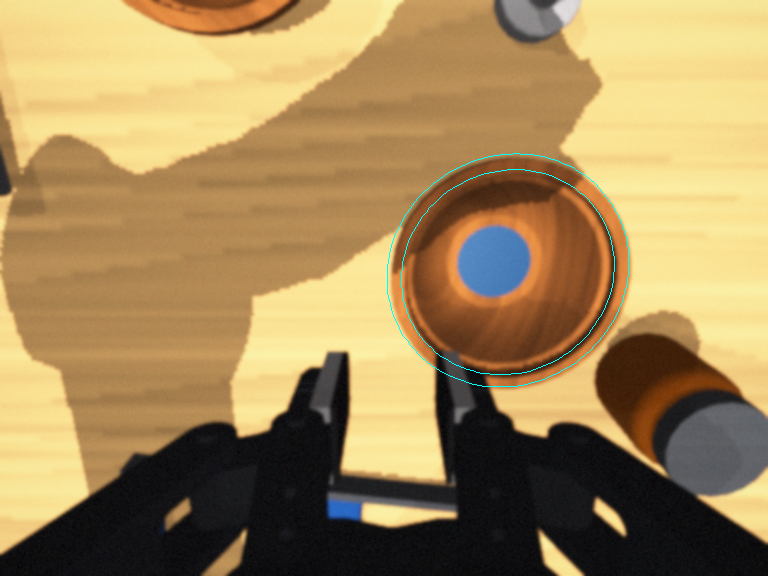

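>>> jog_arm(increments=[{"wx":0,"wy":0,"wz":0,"x":0.22,"y":0,"z":4,"claw":32},{"wx":0,"wy":0,"wz":0,"x":0.22,"y":0,"z":8,"claw":32},{"wx":0,"wy":0,"wz":0,"x":0.22,"y":0,"z":11,"claw":32},{"wx":0,"wy":0,"wz":0,"x":0.22,"y":0,"z":12.8,"claw":32},{"wx":0,"wy":0,"wz":0,"x":0.22,"y":0,"z":12.8,"claw":32},{"wx":0,"wy":0,"wz":0,"x":0.22,"y":0,"z":12.8,"claw":20},{"wx":0,"wy":0,"wz":0,"x":0.22,"y":0,"z":12.8,"claw":3},{"wx":0,"wy":0,"wz":0,"x":0.22,"y":0,"z":12.8,"claw":3},{"wx":0,"wy":0,"wz":0,"x":0.22,"y":0,"z":12.8,"claw":3}])

```text
clock: 25.85
position: [0.4359, -0.2382, 0.0628]
tool_rot: [-3.14, -0.0, -1.568]
force: [1.4, 3.0, 7.1]
grip_width: 0.0062
```

```bash
python3 ovw.py w16 .4348 -.302 .072
python3 - <<'E'
from h import *
inc((.4355,-.238,.062,-1.571))
E
```

```text
t 25.9 pos [ 0.4359 -0.2381  0.0628] rpy [-3.14  -0.    -1.568] F [0.1 3.5 8.5] w 0.0063 q [-0.06  0.69  0.61  2.08 -0.73  0.58 -0.49]
x -0.01 y 0.04 z 0.08 | wx -0.1 wy -0.0 wz 0.2
```

View pics/w16.png

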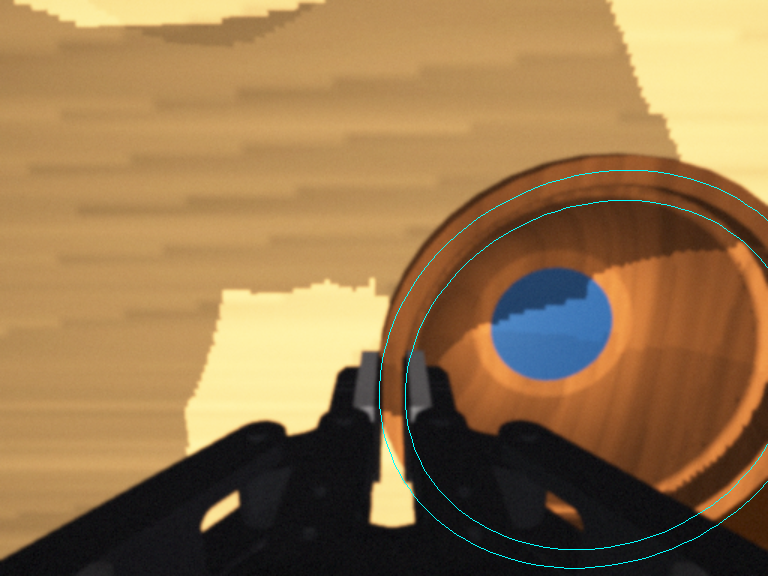

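>>> jog_arm(increments=[{"wx":0,"wy":0,"wz":0,"x":0,"y":0,"z":-2,"claw":3},{"wx":0,"wy":0,"wz":0,"x":0,"y":0,"z":-7,"claw":3},{"wx":0,"wy":0,"wz":0,"x":0,"y":0,"z":-12,"claw":3},{"wx":0,"wy":0,"wz":0,"x":-4,"y":-1,"z":-17,"claw":3},{"wx":0,"wy":0,"wz":0,"x":-9,"y":-3,"z":-19,"claw":3},{"wx":0,"wy":0,"wz":0,"x":-15,"y":-5,"z":-19,"claw":3},{"wx":0,"wy":0,"wz":0,"x":-21,"y":-7,"z":-19,"claw":3},{"wx":0,"wy":0,"wz":0,"x":-27,"y":-9,"z":-19,"claw":3},{"wx":0,"wy":0,"wz":0,"x":-33,"y":-11,"z":-19,"claw":3},{"wx":0,"wy":0,"wz":0,"x":-38,"y":-12.5,"z":-19,"claw":3}])

```text
clock: 27.15
position: [0.5597, 0.1448, 0.2531]
tool_rot: [-3.14, 0.0, -1.567]
force: [0.5, -0.7, -0.1]
grip_width: 0.0058
```

```bash
python3 ovw.py w17 .564 .1171 .142
python3 - <<'E'
from h import *
inc((.563,.1805,.19,-1.571))
E
```

```text
t 27.2 pos [0.5608 0.1525 0.2522] rpy [-3.14e+00  2.00e-03 -1.56e+00] F [-1.5 10.9 -3.6] w 0.0058 q [-0.96  0.59  0.91  1.73 -0.52  1.08 -1.44]
x -2.78 y -0.24 z 6.22 | wx -0.1 wy 0.1 wz 0.6
```

View pics/w17.png

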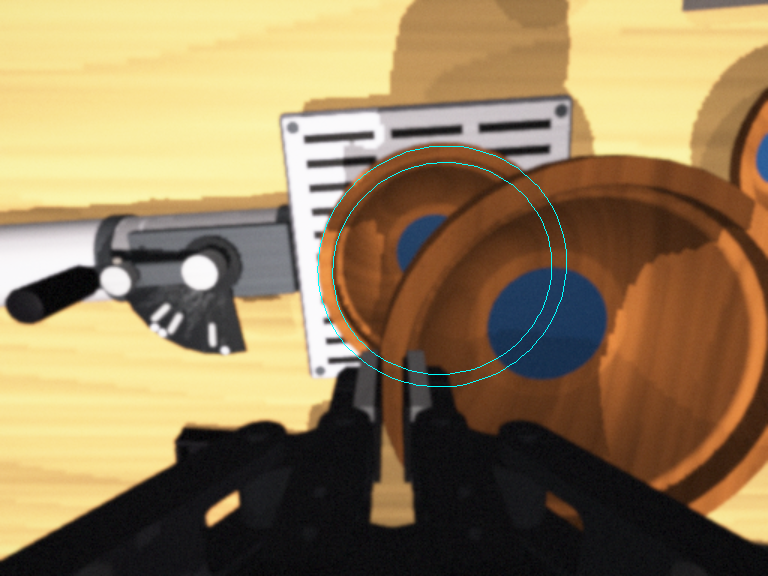

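>>> jog_arm(increments=[{"wx":0,"wy":0,"wz":0.5,"x":-2.8,"y":-0.2,"z":1,"claw":3},{"wx":0,"wy":0,"wz":0.5,"x":-2.8,"y":-0.2,"z":4,"claw":3},{"wx":0,"wy":0,"wz":0.5,"x":-2.8,"y":-0.2,"z":6.2,"claw":3},{"wx":0,"wy":0,"wz":0.5,"x":-2.8,"y":-0.2,"z":6.2,"claw":3}])

```text
clock: 27.7
position: [0.5617, 0.1805, 0.1893]
tool_rot: [3.141, 0.001, -1.569]
force: [0.8, -0.1, -1.1]
grip_width: 0.0058
```

```bash
python3 - <<'E'
from h import *
inc((.563,.1805,.159,-1.571))
o=bot.observe();p=o["position"];print(p+[.0015,-.063,.0095])
E
python3 ovt.py a18 .5646 .1171 .142 .5646 .1171 .1995
```

```text
t 27.7 pos [0.5617 0.1805 0.1893] rpy [ 3.141e+00  1.000e-03 -1.569e+00] F [ 0.8 -0.1 -1.1] w 0.0058 q [-0.95  0.67  0.84  1.77 -0.6   0.98 -1.44]
x 0.00 y -0.13 z 3.03 | wx 0.1 wy 0.1 wz 0.1
[0.56324011 0.11749853 0.19883617]
```

View pics/a18_scene.png

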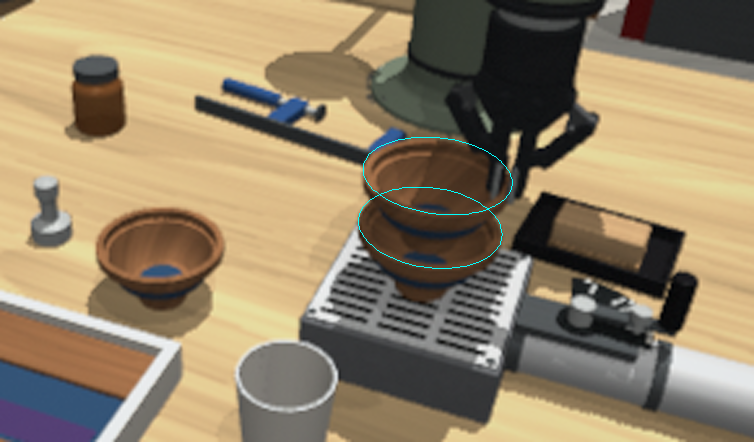

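>>> jog_arm(increments=[{"wx":0,"wy":0,"wz":0,"x":0,"y":-0.1,"z":1,"claw":3},{"wx":0,"wy":0,"wz":0,"x":0,"y":-0.1,"z":2,"claw":3},{"wx":0,"wy":0,"wz":0,"x":0,"y":-0.1,"z":2.6,"claw":3},{"wx":0,"wy":0,"wz":0,"x":0,"y":-0.1,"z":3,"claw":3},{"wx":0,"wy":0,"wz":0,"x":0,"y":-0.1,"z":3.1,"claw":3},{"wx":0,"wy":0,"wz":0,"x":0,"y":-0.1,"z":3.15,"claw":3},{"wx":0,"wy":0,"wz":0,"x":0,"y":-0.1,"z":3.2,"claw":3}])

```text
clock: 28.68
position: [0.564, 0.1806, 0.1592]
tool_rot: [-3.14, 0.002, -1.569]
force: [-0.3, -0.0, -2.1]
grip_width: 0.0062
```

>>> jog_arm(increments=[{"wx":0,"wy":0,"wz":0,"x":0,"y":0,"z":0.15,"claw":3},{"wx":0,"wy":0,"wz":0,"x":0,"y":0,"z":0.25,"claw":3},{"wx":0,"wy":0,"wz":0,"x":0,"y":0,"z":0.25,"claw":3}])

```text
clock: 29.05
position: [0.5643, 0.1814, 0.1572]
tool_rot: [-3.139, 0.004, -1.568]
force: [-1.0, 3.9, 7.2]
grip_width: 0.0064
```

>>> jog_arm(increments=[{"wx":0,"wy":0,"wz":0,"x":0,"y":0,"z":-0.05,"claw":3},{"wx":0,"wy":0,"wz":0,"x":0,"y":0,"z":-0.05,"claw":32},{"wx":0,"wy":0,"wz":0,"x":0,"y":0,"z":-0.05,"claw":32},{"wx":0,"wy":0,"wz":0,"x":0,"y":0,"z":-0.05,"claw":32},{"wx":0,"wy":0,"wz":0,"x":0,"y":0,"z":-2,"claw":32},{"wx":0,"wy":0,"wz":0,"x":0,"y":0,"z":-6,"claw":32},{"wx":0,"wy":0,"wz":0,"x":3,"y":0,"z":-8,"claw":32},{"wx":0,"wy":0,"wz":0,"x":9,"y":-2,"z":-8,"claw":32},{"wx":0,"wy":0,"wz":0,"x":15,"y":-4,"z":-8,"claw":32},{"wx":0,"wy":0,"wz":0,"x":21,"y":-6,"z":-7,"claw":32}])

```text
clock: 30.3
position: [0.6241, -0.029, 0.2286]
tool_rot: [-3.137, 0.004, -1.569]
force: [0.7, 2.0, -0.2]
grip_width: 0.0271
```

```bash
python3 - <<'E'
from h import *
inc((.6285,-.0835,.19,-1.571))
E
python3 ovt.py a19 .5646 .1171 .142 .5646 .1171 .166  .6285 -.1465 .072
```

```text
t 30.3 pos [ 0.6241 -0.029   0.2286] rpy [-3.137  0.004 -1.569] F [ 0.7  2.  -0.2] w 0.0271 q [-0.57  0.67  0.84  1.64 -0.56  1.08 -1.14]
x 5.47 y -0.42 z 3.84 | wx -0.3 wy 0.2 wz 0.1
```

View pics/a19_scene.png

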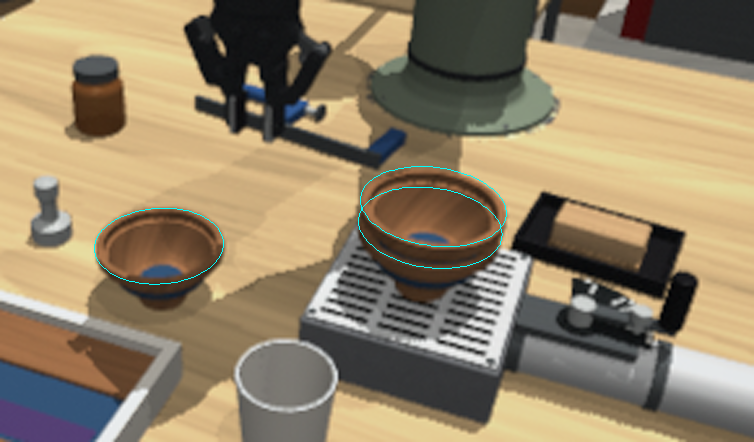

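View pics/a19_top.png

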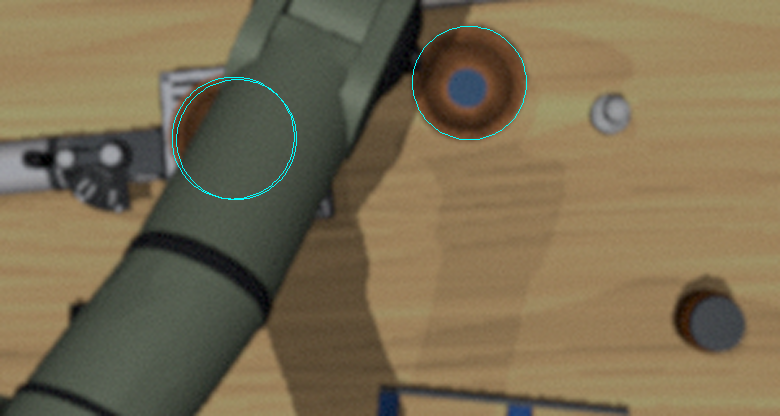

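>>> jog_arm(increments=[{"wx":-0.3,"wy":0.2,"wz":0,"x":3,"y":-0.2,"z":1,"claw":32},{"wx":-0.3,"wy":0.2,"wz":0,"x":5.5,"y":-0.4,"z":3,"claw":32},{"wx":-0.3,"wy":0.2,"wz":0,"x":5.5,"y":-0.4,"z":3.8,"claw":32},{"wx":-0.3,"wy":0.2,"wz":0,"x":5.5,"y":-0.4,"z":3.8,"claw":32},{"wx":-0.3,"wy":0.2,"wz":0,"x":5.5,"y":-0.4,"z":3.8,"claw":32}])

```text
clock: 31.02
position: [0.6273, -0.0896, 0.1906]
tool_rot: [3.14, -0.003, -1.577]
force: [1.2, 0.2, 0.9]
grip_width: 0.0271
```

```bash
python3 ovw.py w20 .6285 -.1465 .072
python3 - <<'E'
from h import *
inc((.6285,-.0835,.062,-1.571))
E
```

```text
t 31.07 pos [ 0.6274 -0.0896  0.1906] rpy [ 3.141e+00 -3.000e-03 -1.577e+00] F [-0.5  0.6  0. ] w 0.0276 q [-0.44  0.73  0.8   1.64 -0.59  1.03 -1.03]
x -0.65 y -0.12 z 12.85 | wx 0.1 wy -0.2 wz -0.4
```

View pics/w20.png

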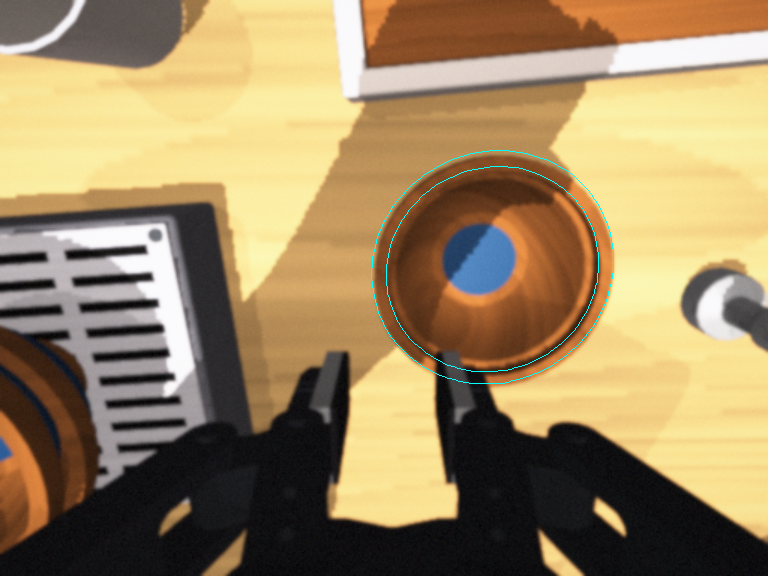

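>>> jog_arm(increments=[{"wx":0,"wy":-0.2,"wz":-0.4,"x":-0.6,"y":-0.1,"z":4,"claw":32},{"wx":0,"wy":-0.2,"wz":-0.4,"x":-0.6,"y":-0.1,"z":8,"claw":32},{"wx":0,"wy":-0.2,"wz":-0.4,"x":-0.6,"y":-0.1,"z":11,"claw":32},{"wx":0,"wy":-0.2,"wz":-0.4,"x":-0.6,"y":-0.1,"z":12.8,"claw":32},{"wx":0,"wy":-0.2,"wz":-0.4,"x":-0.6,"y":-0.1,"z":12.8,"claw":32},{"wx":0,"wy":-0.2,"wz":-0.4,"x":-0.6,"y":-0.1,"z":12.8,"claw":20},{"wx":0,"wy":-0.2,"wz":-0.4,"x":-0.6,"y":-0.1,"z":12.8,"claw":3},{"wx":0,"wy":-0.2,"wz":-0.4,"x":-0.6,"y":-0.1,"z":12.8,"claw":3},{"wx":0,"wy":-0.2,"wz":-0.4,"x":-0.6,"y":-0.1,"z":12.8,"claw":3}])

```text
clock: 32.2
position: [0.629, -0.0835, 0.0634]
tool_rot: [-3.141, 0.001, -1.57]
force: [1.7, 3.5, 6.2]
grip_width: 0.0058
```

```bash
python3 ovw.py w21 .6285 -.1465 .072
python3 - <<'E'
from h import *
inc((.6285,-.0835,.062,-1.571))
E
```

```text
t 32.25 pos [ 0.629  -0.0835  0.0634] rpy [-3.141e+00  1.000e-03 -1.570e+00] F [0.4 3.3 7.1] w 0.0059 q [-0.38  0.87  0.67  1.72 -0.71  0.82 -0.94]
x -0.00 y 0.05 z 0.14 | wx -0.0 wy 0.1 wz 0.1
```

View pics/w21.png

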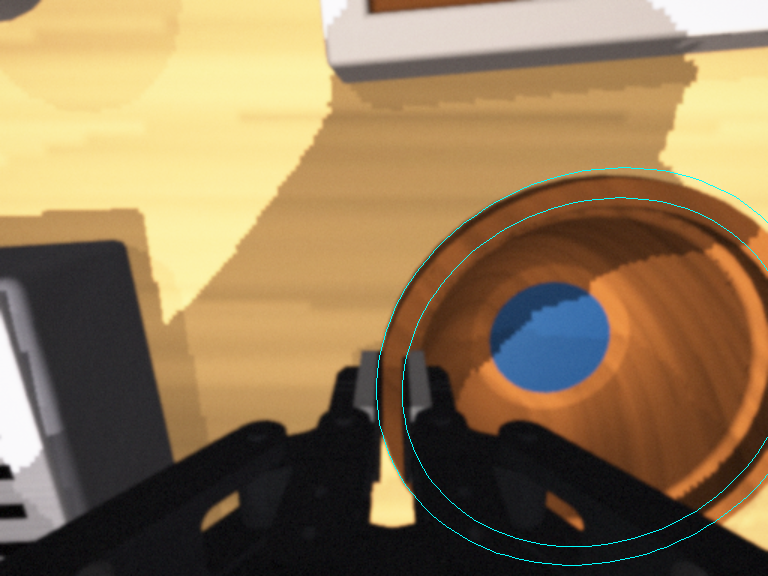

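Run:
```python
from h import *
inc((.5675,.1805,.22,-1.571))
```

```text
t 32.25 pos [ 0.629  -0.0835  0.0634] rpy [-3.141e+00  1.000e-03 -1.570e+00] F [0.4 3.3 7.1] w 0.0059 q [-0.38  0.87  0.67  1.72 -0.71  0.82 -0.94]
x -26.42 y 6.12 z -15.63 | wx -0.0 wy 0.1 wz 0.1
```

>>> jog_arm(increments=[{"wx":0,"wy":0,"wz":0,"x":0,"y":0,"z":-2,"claw":3},{"wx":0,"wy":0,"wz":0,"x":0,"y":0,"z":-7,"claw":3},{"wx":0,"wy":0,"wz":0,"x":0,"y":0,"z":-12,"claw":3},{"wx":0,"wy":0,"wz":0,"x":-2,"y":0.5,"z":-17,"claw":3},{"wx":0,"wy":0,"wz":0,"x":-6,"y":1.5,"z":-20,"claw":3},{"wx":0,"wy":0,"wz":0,"x":-12,"y":3,"z":-20,"claw":3},{"wx":0,"wy":0,"wz":0,"x":-17,"y":4,"z":-20,"claw":3},{"wx":0,"wy":0,"wz":0,"x":-22,"y":5.5,"z":-20,"claw":3},{"wx":0,"wy":0,"wz":0,"x":-26.4,"y":6.2,"z":-19,"claw":3},{"wx":0,"wy":0,"wz":0,"x":-26.4,"y":6.2,"z":-17,"claw":3}])

```text
clock: 33.5
position: [0.566, 0.1842, 0.2346]
tool_rot: [-3.14, 0.003, -1.565]
force: [-0.7, -0.9, -1.5]
grip_width: 0.0061
```

Run:
```python
from h import *
inc((.5675,.1805,.22,-1.571))
```

```text
t 33.5 pos [0.566  0.1842 0.2346] rpy [-3.140e+00  3.000e-03 -1.565e+00] F [-0.7 -0.9 -1.5] w 0.0061 q [-0.98  0.63  0.88  1.71 -0.55  1.07 -1.48]
x 0.37 y -0.14 z 1.46 | wx -0.1 wy 0.2 wz 0.4
```

>>> jog_arm(increments=[{"wx":0,"wy":0.2,"wz":0.4,"x":0.35,"y":-0.1,"z":1.5,"claw":3},{"wx":0,"wy":0.2,"wz":0.4,"x":0.35,"y":-0.1,"z":1.5,"claw":3},{"wx":0,"wy":0.2,"wz":0.4,"x":0.35,"y":-0.1,"z":1.5,"claw":3}])

```text
clock: 33.88
position: [0.5675, 0.1799, 0.2205]
tool_rot: [-3.139, -0.0, -1.573]
force: [-0.8, 0.0, -2.1]
grip_width: 0.0061
```

```bash
python3 - <<'E'
from h import *
inc((.5675,.1805,.1834,-1.571))
E
python3 ovt.py a22 .5646 .1171 .166 .5646 .1171 .230
```

```text
t 33.88 pos [0.5675 0.1799 0.2205] rpy [-3.139 -0.    -1.573] F [-0.8  0.  -2.1] w 0.0061 q [-0.97  0.65  0.87  1.72 -0.56  1.04 -1.47]
x -0.06 y 0.01 z 3.71 | wx -0.1 wy -0.0 wz -0.1
```

View pics/a22_scene.png

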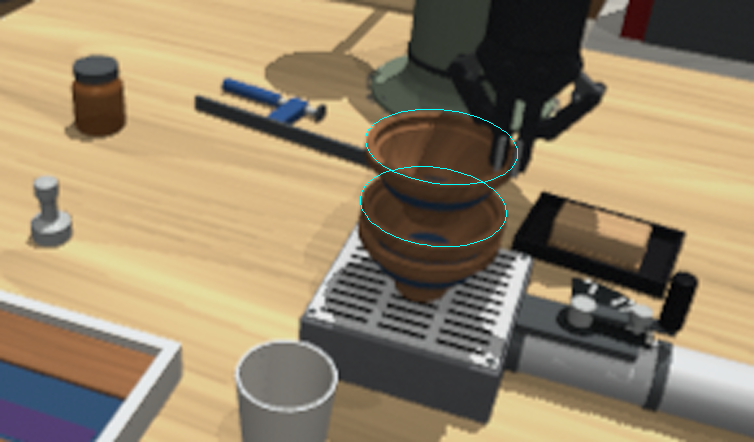

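>>> jog_arm(increments=[{"wx":0,"wy":0,"wz":0,"x":0,"y":0,"z":1.5,"claw":3},{"wx":0,"wy":0,"wz":0,"x":0,"y":0,"z":2.5,"claw":3},{"wx":0,"wy":0,"wz":0,"x":0,"y":0,"z":3.2,"claw":3},{"wx":0,"wy":0,"wz":0,"x":0,"y":0,"z":3.5,"claw":3},{"wx":0,"wy":0,"wz":0,"x":0,"y":0,"z":3.7,"claw":3},{"wx":0,"wy":0,"wz":0,"x":0,"y":0,"z":3.8,"claw":3},{"wx":0,"wy":0,"wz":0,"x":0,"y":0,"z":3.85,"claw":3}])

```text
clock: 34.85
position: [0.5677, 0.1803, 0.1821]
tool_rot: [-3.139, 0.0, -1.573]
force: [-0.2, 2.1, 1.3]
grip_width: 0.0059
```

>>> jog_arm(increments=[{"wx":0,"wy":0,"wz":0,"x":0,"y":0,"z":0.08,"claw":3},{"wx":0,"wy":0,"wz":0,"x":0,"y":0,"z":0.08,"claw":3}])

```text
clock: 35.1
position: [0.5679, 0.1809, 0.1817]
tool_rot: [-3.138, 0.001, -1.572]
force: [-1.8, 3.0, 4.9]
grip_width: 0.0055
```

>>> jog_arm(increments=[{"wx":0,"wy":0,"wz":0,"x":0,"y":0,"z":0,"claw":10},{"wx":0,"wy":0,"wz":0,"x":0,"y":0,"z":-0.05,"claw":32},{"wx":0,"wy":0,"wz":0,"x":0,"y":0,"z":-0.05,"claw":32},{"wx":0,"wy":0,"wz":0,"x":0,"y":0,"z":-0.05,"claw":32},{"wx":0,"wy":0,"wz":0,"x":0,"y":0,"z":-2,"claw":32},{"wx":0,"wy":0,"wz":0,"x":0,"y":0,"z":-6,"claw":32},{"wx":0,"wy":0,"wz":0,"x":3,"y":0,"z":-8,"claw":32},{"wx":0,"wy":0,"wz":0,"x":9,"y":-0.5,"z":-8,"claw":60},{"wx":0,"wy":0,"wz":0,"x":15,"y":-1,"z":-8,"claw":60},{"wx":0,"wy":0,"wz":0,"x":21,"y":-1.5,"z":-7,"claw":60}])

```text
clock: 36.35
position: [0.5823, -0.0322, 0.2529]
tool_rot: [-3.137, 0.001, -1.573]
force: [0.6, -0.3, -0.2]
grip_width: 0.0513
```

Run:
```python
from h import *
inc((.5907,-.3175,.19,-1.571))
```

```text
t 36.35 pos [ 0.5823 -0.0322  0.2529] rpy [-3.137e+00  1.000e-03 -1.573e+00] F [ 0.6 -0.3 -0.2] w 0.0513 q [-0.63  0.58  0.89  1.72 -0.51  1.08 -1.15]
x 28.54 y -0.85 z 6.26 | wx -0.3 wy 0.1 wz -0.1
```

>>> jog_arm(increments=[{"wx":0,"wy":0,"wz":0,"x":6,"y":0,"z":0,"claw":65},{"wx":0,"wy":0,"wz":0,"x":12,"y":-0.3,"z":1,"claw":65},{"wx":-0.3,"wy":0,"wz":0,"x":18,"y":-0.6,"z":3,"claw":65},{"wx":-0.3,"wy":0,"wz":0,"x":24,"y":-0.8,"z":5,"claw":65},{"wx":-0.3,"wy":0,"wz":0,"x":28.5,"y":-0.9,"z":6.2,"claw":65},{"wx":-0.3,"wy":0,"wz":0,"x":28.5,"y":-0.9,"z":6.2,"claw":65},{"wx":-0.3,"wy":0,"wz":0,"x":28.5,"y":-0.9,"z":6.2,"claw":65},{"wx":-0.3,"wy":0,"wz":0,"x":28.5,"y":-0.9,"z":6.2,"claw":65}])

```text
clock: 37.35
position: [0.5915, -0.3161, 0.1913]
tool_rot: [-3.141, 0.001, -1.571]
force: [0.2, 0.1, -0.5]
grip_width: 0.0559
```

```bash
python3 - <<'E'
from h import *
inc((.5907,-.3175,.05,-1.571))
f=bot.grab_frame("wrist");save("w23",f["pixels"],None,1.5)
print(proj(f,(.5907,-.3175,.08))*1.5,proj(f,(.5907,-.3175,.022))*1.5)
E
python3 ovt.py a23 .5646 .1171 .166 .5646 .1171 .190
```

```text
t 37.35 pos [ 0.5915 -0.3161  0.1913] rpy [-3.141e+00  1.000e-03 -1.571e+00] F [ 0.2  0.1 -0.5] w 0.0559 q [-0.04  0.77  0.77  1.53 -0.58  1.08 -0.7 ]
x 0.16 y 0.09 z 14.13 | wx -0.0 wy 0.1 wz -0.0
[392.90981729 283.06671969] [392.78422013 258.44574338]
```

View pics/w23.png

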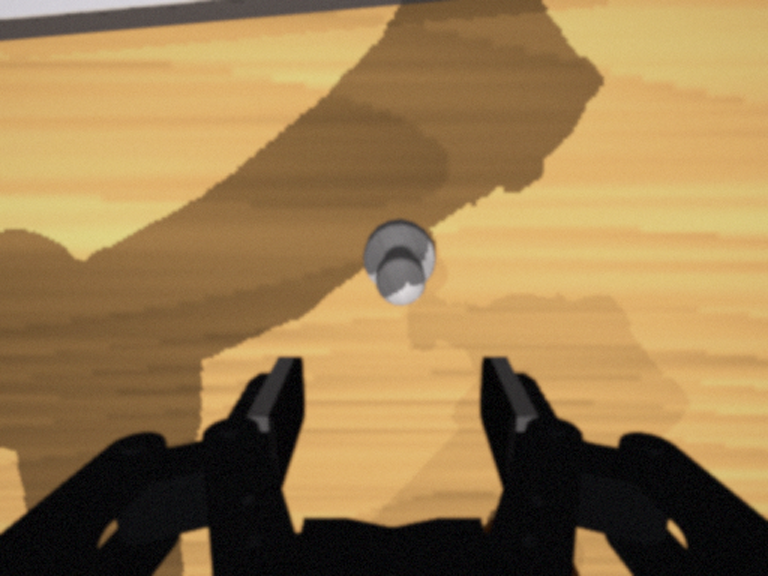

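View pics/a23_scene.png

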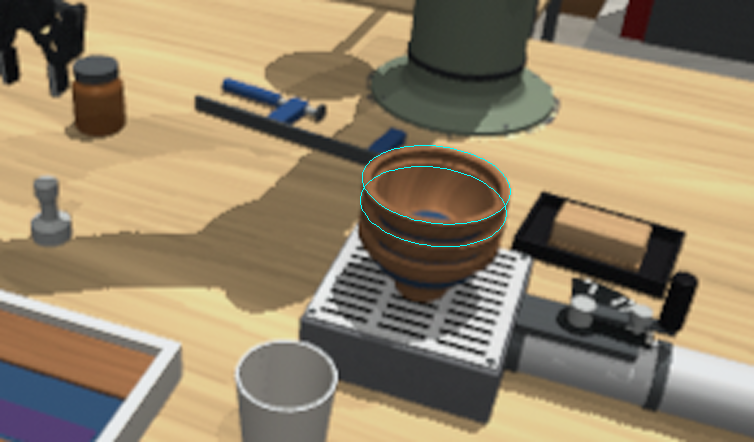

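View pics/a23_top.png

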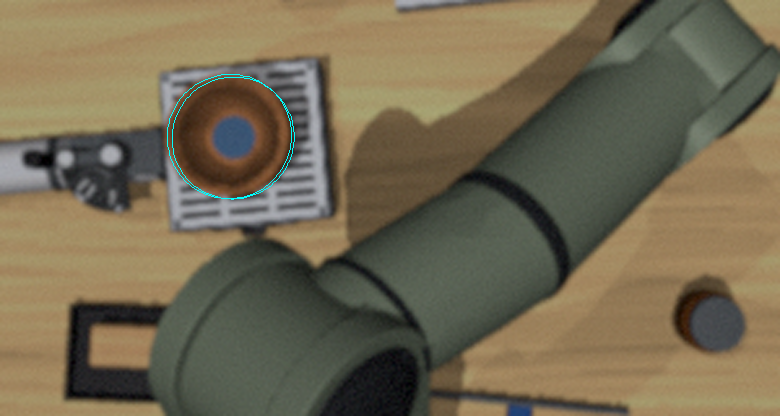

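>>> jog_arm(increments=[{"wx":0,"wy":0,"wz":0,"x":0.35,"y":0,"z":4,"claw":65},{"wx":0,"wy":0,"wz":0,"x":0.35,"y":0,"z":8,"claw":65},{"wx":0,"wy":0,"wz":0,"x":0.35,"y":0,"z":9.5,"claw":65},{"wx":0,"wy":0,"wz":0,"x":0.35,"y":0,"z":9.5,"claw":65}])

```text
clock: 38.0
position: [0.5916, -0.3194, 0.096]
tool_rot: [3.141, 0.001, -1.571]
force: [-0.4, 0.2, -0.1]
grip_width: 0.0553
```

Run:
```python
from h import *
inc((.5907,-.3195,.05,-1.571))
f=bot.grab_frame("wrist");save("w24",f["pixels"],None,1.5)
```

```text
t 38.0 pos [ 0.5916 -0.3194  0.096 ] rpy [ 3.141e+00  1.000e-03 -1.571e+00] F [-0.4  0.2 -0.1] w 0.0553 q [ 0.    0.87  0.69  1.59 -0.66  0.92 -0.64]
x 0.02 y 0.08 z 4.60 | wx 0.0 wy 0.1 wz 0.0
```

View pics/w24.png

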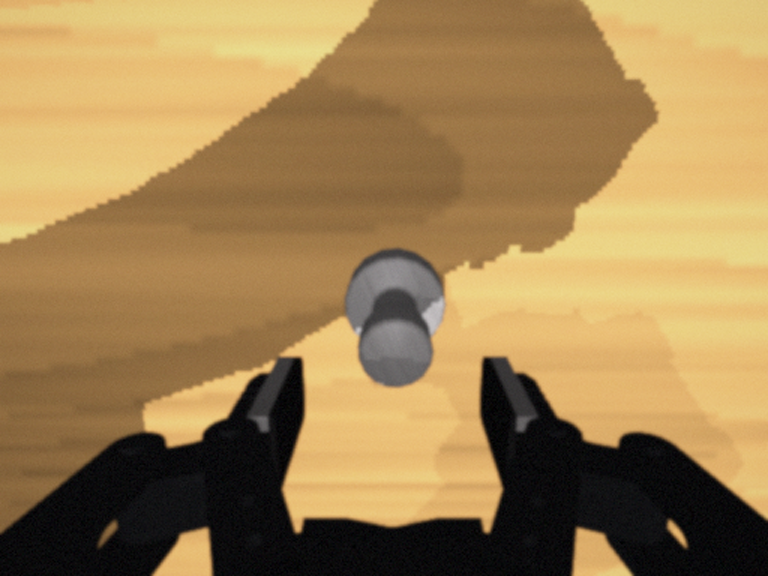

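>>> jog_arm(increments=[{"wx":0,"wy":0,"wz":0,"x":0.1,"y":0,"z":2.5,"claw":65},{"wx":0,"wy":0,"wz":0,"x":0.1,"y":0,"z":4.6,"claw":65},{"wx":0,"wy":0,"wz":0,"x":0.1,"y":0,"z":4.6,"claw":50},{"wx":0,"wy":0,"wz":0,"x":0.1,"y":0,"z":4.6,"claw":40},{"wx":0,"wy":0,"wz":0,"x":0.1,"y":0,"z":4.6,"claw":25},{"wx":0,"wy":0,"wz":0,"x":0.1,"y":0,"z":4.6,"claw":25},{"wx":0,"wy":0,"wz":0,"x":0.1,"y":0,"z":4.6,"claw":25},{"wx":0,"wy":0,"wz":0,"x":0.1,"y":0,"z":4.6,"claw":25}])

```text
clock: 39.05
position: [0.5924, -0.3209, 0.0519]
tool_rot: [-3.14, 0.0, -1.571]
force: [-1.2, 2.6, 6.9]
grip_width: 0.0261
```

Run:
```python
from h import *
inc((.5907,-.3195,.05,-1.571))
f=bot.grab_frame("wrist");save("w25",f["pixels"],None,1.5)
f=bot.grab_frame("scene");save("s25",f["pixels"],(130,110,330,260),4)
```

```text
t 39.05 pos [ 0.5924 -0.3209  0.0519] rpy [-3.14   0.    -1.571] F [-1.2  2.6  6.9] w 0.0261 q [ 0.03  0.93  0.65  1.6  -0.7   0.85 -0.61]
x -0.14 y 0.17 z 0.19 | wx -0.1 wy 0.0 wz 0.0
```

View pics/w25.png

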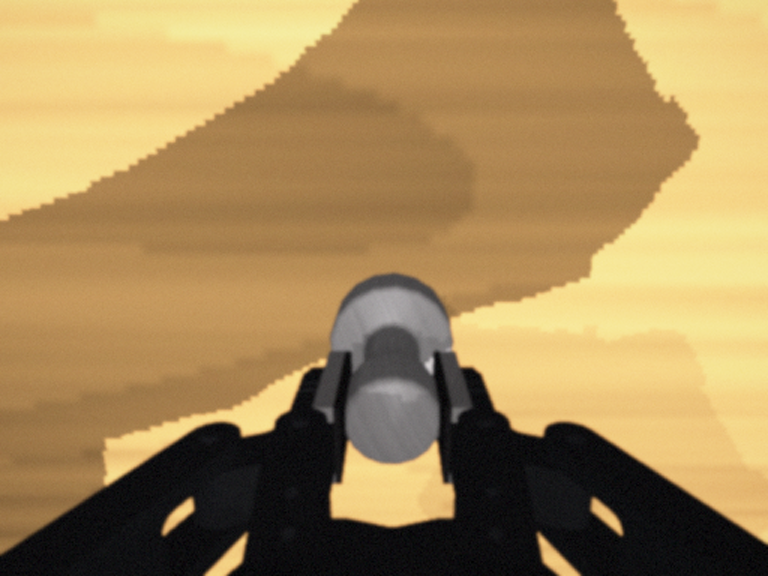

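View pics/s25.png

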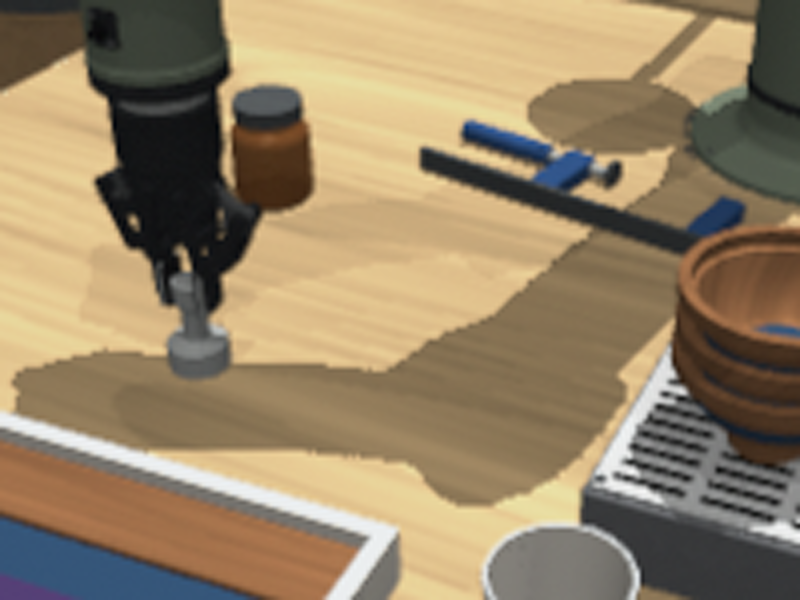

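Run:
```python
from h import *
f=bot.grab_frame("wrist")
print("knob",px2z(f,392/1.5-.3,424/1.5-.3,.08),"foot",px2z(f,391/1.5-.3,(288+55)/1.5,.022))
# foot-top ellipse prediction, base
im=cv2.resize(f["pixels"][:,:,::-1].copy(),None,fx=1.5,fy=1.5)
def ov(f,im,s,off,c,col):
    for r,z in ((.024,.0),(.024,.022),(.014,.076)):
        pts=((circ(f,c,r,z)-off+.5)*s).astype(int);cv2.polylines(im,[pts.reshape(-1,1,2)],True,col,1)
ov(f,im,1.5,np.array([0,0]),(.5924,-.3209),(0,255,0))
g=bot.grab_frame("scene");b=g["pixels"][110:260,130:230,::-1].copy();b=cv2.resize(b,None,fx=4,fy=4,interpolation=cv2.INTER_CUBIC)
ov(g,b,4,np.array([130,110]),(.5924,-.3209),(0,255,0))
cv2.imwrite("pics/w26.png",im);cv2.imwrite("pics/s26.png",b)
```

```text
knob [ 0.59272128 -0.32171056  0.08      ] foot [ 0.59129248 -0.32131126  0.022     ]
```

View pics/w26.png

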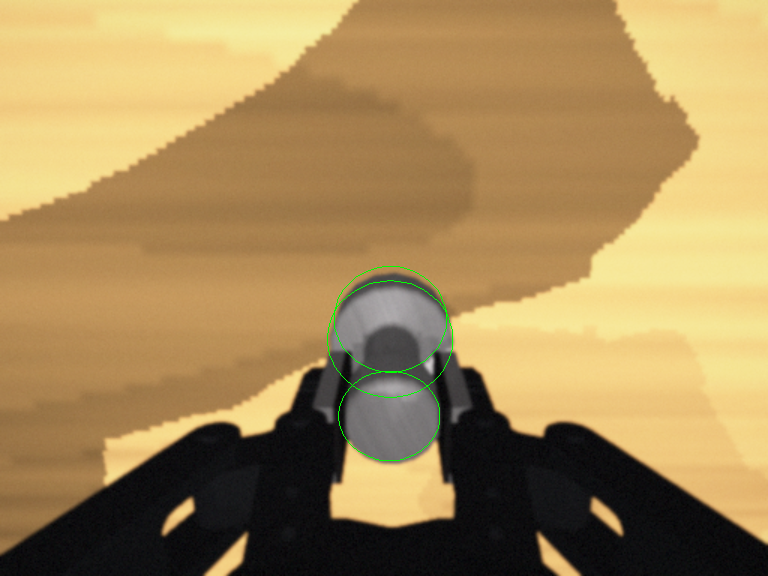

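View pics/s26.png

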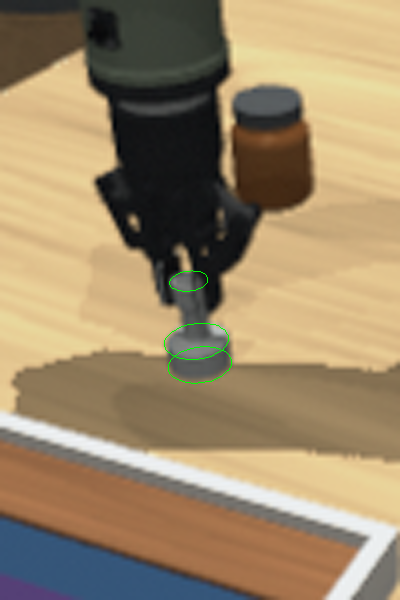

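>>> jog_arm(increments=[{"wx":0,"wy":0,"wz":0,"x":0,"y":0,"z":-2,"claw":25},{"wx":0,"wy":0,"wz":0,"x":0,"y":0,"z":-6,"claw":25},{"wx":0,"wy":0,"wz":0,"x":0,"y":0,"z":-11,"claw":25},{"wx":0,"wy":0,"wz":0,"x":0,"y":0,"z":-16,"claw":25},{"wx":0,"wy":0,"wz":0,"x":-4,"y":0.2,"z":-21,"claw":25},{"wx":0,"wy":0,"wz":0,"x":-9,"y":0.6,"z":-24,"claw":25},{"wx":0,"wy":0,"wz":0,"x":-14,"y":1,"z":-24,"claw":25},{"wx":0,"wy":0,"wz":0,"x":-19,"y":1.3,"z":-24,"claw":25},{"wx":0,"wy":0,"wz":0,"x":-23,"y":1.6,"z":-24,"claw":25}])

```text
clock: 40.38
position: [0.5754, -0.089, 0.293]
tool_rot: [-3.139, 0.001, -1.57]
force: [0.5, 0.5, -5.3]
grip_width: 0.0257
```

Run:
```python
from h import *
inc((.5645,.1165,.29,-1.571))
f=bot.grab_frame("wrist");save("w27",f["pixels"],None,1)
```

```text
t 40.38 pos [ 0.5754 -0.089   0.293 ] rpy [-3.139e+00  1.000e-03 -1.570e+00] F [ 0.5  0.5 -5.3] w 0.0257 q [-0.55  0.54  0.91  1.67 -0.46  1.16 -1.09]
x -20.55 y 1.08 z 0.33 | wx -0.1 wy 0.1 wz 0.0
```

View pics/w27.png

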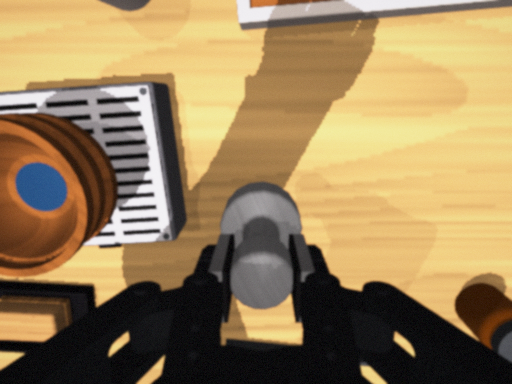

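>>> jog_arm(increments=[{"wx":0,"wy":0,"wz":0,"x":-4,"y":0.2,"z":0,"claw":25},{"wx":0,"wy":0,"wz":0,"x":-8,"y":0.4,"z":0,"claw":25},{"wx":0,"wy":0,"wz":0,"x":-12,"y":0.7,"z":0,"claw":25},{"wx":0,"wy":0,"wz":0,"x":-16,"y":0.9,"z":0,"claw":25},{"wx":0,"wy":0,"wz":0,"x":-19,"y":1,"z":0,"claw":25},{"wx":0,"wy":0,"wz":0,"x":-20.5,"y":1.1,"z":0,"claw":25},{"wx":0,"wy":0,"wz":0,"x":-20.5,"y":1.1,"z":0,"claw":25},{"wx":0,"wy":0,"wz":0,"x":-20.5,"y":1.1,"z":0,"claw":25},{"wx":0,"wy":0,"wz":0,"x":-20.5,"y":1.1,"z":0,"claw":25}])

```text
clock: 41.55
position: [0.5638, 0.12, 0.2935]
tool_rot: [-3.14, 0.004, -1.568]
force: [0.1, -0.3, -5.8]
grip_width: 0.0257
```

Run:
```python
from h import *
inc((.5645,.1165,.2,-1.571))
f=bot.grab_frame("wrist");save("w28",f["pixels"],None,1)
c=circ(f,(.5645,.1165),.059,.19)
print(c.min(0),c.max(0))
f=bot.grab_frame("scene");save("s28",f["pixels"],(230,70,430,220),4)
```

```text
t 41.55 pos [0.5638 0.12   0.2935] rpy [-3.14   0.004 -1.568] F [ 0.1 -0.3 -5.8] w 0.0257 q [-0.93  0.54  0.93  1.69 -0.47  1.15 -1.44]
x 0.39 y -0.06 z 9.35 | wx -0.1 wy 0.2 wz 0.2
[190.31271477 113.03980423] [339.7961769  256.75645386]
```

View pics/w28.png

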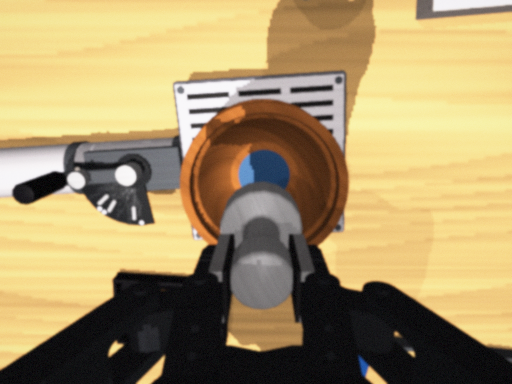

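View pics/s28.png

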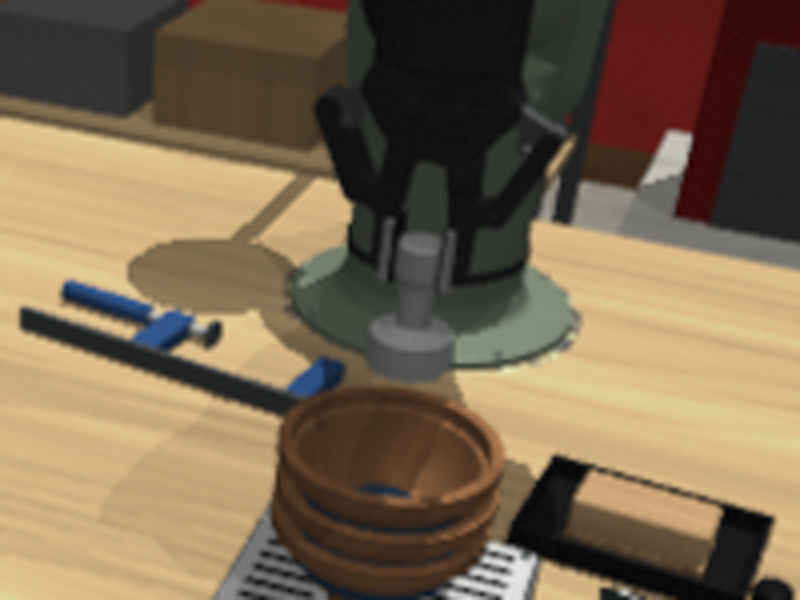

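>>> jog_arm(increments=[{"wx":0,"wy":0.2,"wz":0,"x":0.35,"y":-0.1,"z":0,"claw":25},{"wx":0,"wy":0.2,"wz":0,"x":0.35,"y":-0.1,"z":1,"claw":25},{"wx":0,"wy":0.2,"wz":0,"x":0.35,"y":-0.1,"z":4,"claw":25},{"wx":0,"wy":0.2,"wz":0,"x":0.35,"y":-0.1,"z":7,"claw":25},{"wx":0,"wy":0.2,"wz":0,"x":0.35,"y":-0.1,"z":8.5,"claw":25},{"wx":0,"wy":0.2,"wz":0,"x":0.35,"y":-0.1,"z":9.2,"claw":25},{"wx":0,"wy":0.2,"wz":0,"x":0.35,"y":-0.1,"z":9.5,"claw":25},{"wx":0,"wy":0.2,"wz":0,"x":0.35,"y":-0.1,"z":9.5,"claw":25}])

```text
clock: 42.65
position: [0.5651, 0.1174, 0.1989]
tool_rot: [-3.139, 0.001, -1.567]
force: [0.3, -0.2, -4.8]
grip_width: 0.0256
```

Run:
```python
from h import *
inc((.5645,.1165,.194,-1.571))
f=bot.grab_frame("wrist");save("w29",f["pixels"],None,1)
f=bot.grab_frame("scene");save("s29",f["pixels"],(230,70,430,220),4)
```

```text
t 42.65 pos [0.5651 0.1174 0.1989] rpy [-3.139e+00  1.000e-03 -1.567e+00] F [ 0.3 -0.2 -4.8] w 0.0256 q [-0.86  0.63  0.84  1.79 -0.57  0.97 -1.35]
x 0.09 y 0.06 z 0.49 | wx -0.1 wy 0.0 wz 0.2
```

View pics/w29.png

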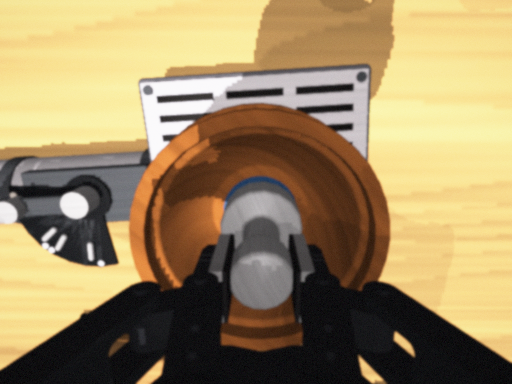

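View pics/s29.png

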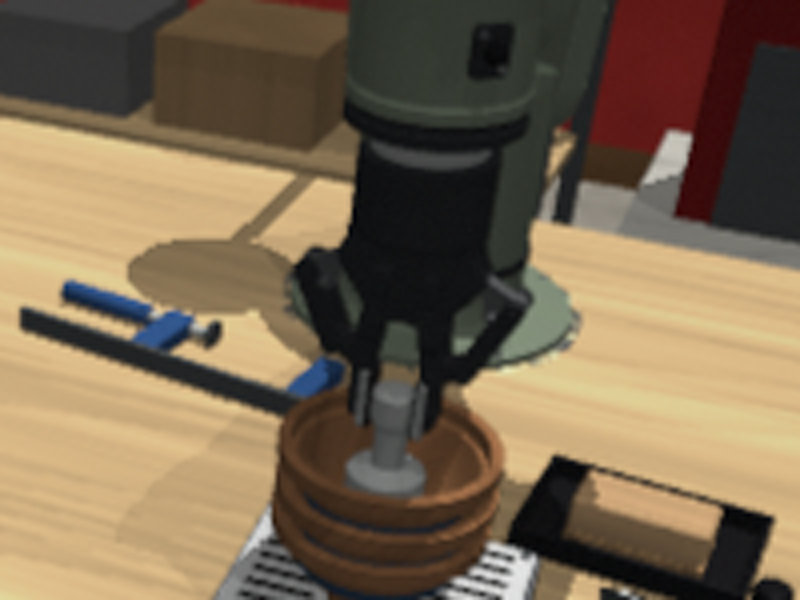

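Centred. Lower the last few millimetres in small steps.

>>> jog_arm(increments=[{"wx":0,"wy":0,"wz":0,"x":0.05,"y":0,"z":0.15,"claw":25},{"wx":0,"wy":0,"wz":0,"x":0.05,"y":0,"z":0.25,"claw":25},{"wx":0,"wy":0,"wz":0,"x":0.05,"y":0,"z":0.35,"claw":25},{"wx":0,"wy":0,"wz":0,"x":0.05,"y":0,"z":0.4,"claw":25}])

```text
clock: 43.25
position: [0.5652, 0.117, 0.1949]
tool_rot: [-3.139, 0.001, -1.567]
force: [0.2, 0.3, -6.2]
grip_width: 0.0261
```

>>> jog_arm(increments=[{"wx":0,"wy":0,"wz":0,"x":0,"y":0,"z":0.08,"claw":25},{"wx":0,"wy":0,"wz":0,"x":0,"y":0,"z":0.08,"claw":25}])

```text
clock: 43.5
position: [0.5652, 0.1169, 0.1941]
tool_rot: [-3.139, 0.001, -1.567]
force: [0.2, -0.8, -5.2]
grip_width: 0.0261
```

>>> jog_arm(increments=[{"wx":0,"wy":0,"wz":0,"x":0,"y":0,"z":0.08,"claw":25},{"wx":0,"wy":0,"wz":0,"x":0,"y":0,"z":0.08,"claw":25}])

```text
clock: 43.75
position: [0.5656, 0.1169, 0.1939]
tool_rot: [-3.138, 0.001, -1.567]
force: [-2.2, -0.4, 6.2]
grip_width: 0.0254
```

>>> jog_arm(increments=[{"wx":0,"wy":0,"wz":0,"x":0,"y":0,"z":-0.05,"claw":28},{"wx":0,"wy":0,"wz":0,"x":0,"y":0,"z":-0.05,"claw":34},{"wx":0,"wy":0,"wz":0,"x":0,"y":0,"z":-0.05,"claw":55},{"wx":0,"wy":0,"wz":0,"x":0,"y":0,"z":-0.05,"claw":60},{"wx":0,"wy":0,"wz":0,"x":0,"y":0,"z":-0.05,"claw":60},{"wx":0,"wy":0,"wz":0,"x":0,"y":0,"z":-2,"claw":60},{"wx":0,"wy":0,"wz":0,"x":0,"y":0,"z":-5,"claw":60},{"wx":0,"wy":0,"wz":0,"x":0,"y":0,"z":-8,"claw":60},{"wx":0,"wy":0,"wz":0,"x":0,"y":0,"z":-8,"claw":60}])

```text
clock: 44.88
position: [0.5663, 0.1167, 0.2769]
tool_rot: [-3.135, 0.003, -1.567]
force: [-0.3, -0.2, -0.6]
grip_width: 0.0512
```

Run:
```python
from h import *
f=bot.grab_frame("wrist");save("w30",f["pixels"],None,1)
f=bot.grab_frame("scene");save("s30",f["pixels"],(230,70,430,220),4)
inc((.5475,.3425,.273,-.8),(.5475,.3425,.273,-1.571))
```

```text
t 44.98 pos [0.5653 0.1169 0.2745] rpy [-3.138e+00  2.000e-03 -1.567e+00] F [ 0.2 -0.2 -0.6] w 0.0512 q [-0.91  0.55  0.92  1.71 -0.49  1.11 -1.42]
x -22.56 y 1.69 z 0.18 | wx -0.3 wy 0.0 wz -43.9
x -22.56 y 1.69 z 0.18 | wx -0.2 wy 0.1 wz 0.2
```

View pics/w30.png

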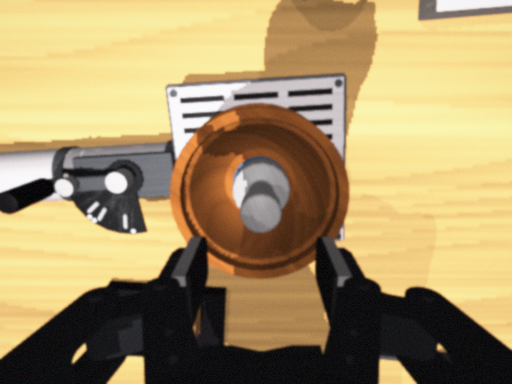

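View pics/s30.png

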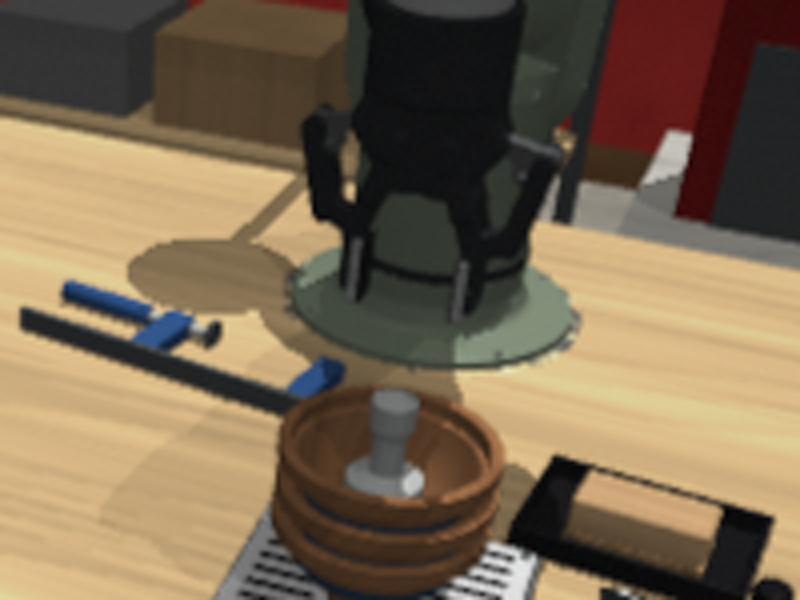

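>>> jog_arm(increments=[{"wx":0,"wy":0,"wz":-10,"x":-3,"y":0.2,"z":0,"claw":60},{"wx":0,"wy":0,"wz":-20,"x":-6,"y":0.4,"z":0,"claw":60},{"wx":0,"wy":0,"wz":-30,"x":-10,"y":0.7,"z":0,"claw":60},{"wx":0,"wy":0,"wz":-40,"x":-14,"y":1,"z":0,"claw":60},{"wx":0,"wy":0,"wz":-50,"x":-18,"y":1.3,"z":0,"claw":60},{"wx":0,"wy":0,"wz":-60,"x":-22.5,"y":1.7,"z":0,"claw":60},{"wx":0,"wy":0,"wz":-70,"x":-22.5,"y":1.7,"z":0,"claw":60},{"wx":0,"wy":0,"wz":-80,"x":-22.5,"y":1.7,"z":0,"claw":60},{"wx":0,"wy":0,"wz":-84,"x":-22.5,"y":1.7,"z":0,"claw":60},{"wx":0,"wy":0,"wz":-84,"x":-22.5,"y":1.7,"z":0,"claw":60}])

```text
clock: 46.22
position: [0.5473, 0.3416, 0.2743]
tool_rot: [-3.14, -0.003, -0.102]
force: [-0.1, -0.3, -0.1]
grip_width: 0.0513
```

Run:
```python
from h import *
inc((.5465,.3425,.107,-.1))
f=bot.grab_frame("wrist");save("w31",f["pixels"],None,1)
print(proj(f,(.5465,.3425,.149)))
```

```text
t 46.23 pos [0.5473 0.3416 0.2743] rpy [-3.14e+00 -3.00e-03 -1.02e-01] F [-0.1 -0.3 -0.1] w 0.0513 q [-0.97  0.56  0.5   1.51 -0.28  1.14 -0.51]
x -0.13 y -0.06 z 16.73 | wx -0.1 wy -0.2 wz -0.1
[259.5019395  181.25605734]
```

View pics/w31.png

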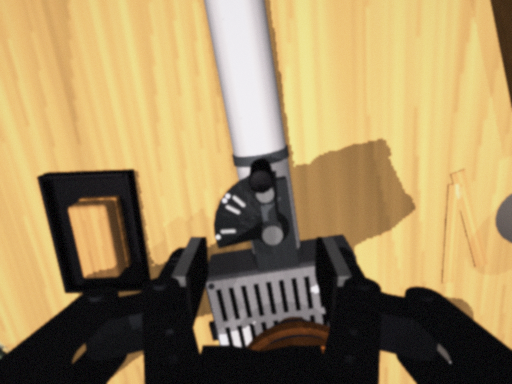

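>>> jog_arm(increments=[{"wx":0,"wy":0,"wz":0,"x":-0.05,"y":-0.1,"z":5,"claw":60},{"wx":0,"wy":0,"wz":0,"x":-0.05,"y":-0.1,"z":10,"claw":60},{"wx":0,"wy":0,"wz":0,"x":-0.05,"y":-0.1,"z":14,"claw":60},{"wx":0,"wy":0,"wz":0,"x":-0.05,"y":-0.1,"z":16.7,"claw":60},{"wx":0,"wy":0,"wz":0,"x":-0.05,"y":-0.1,"z":16.7,"claw":40},{"wx":0,"wy":0,"wz":0,"x":-0.05,"y":-0.1,"z":16.7,"claw":15},{"wx":0,"wy":0,"wz":0,"x":-0.05,"y":-0.1,"z":16.7,"claw":15},{"wx":0,"wy":0,"wz":0,"x":-0.05,"y":-0.1,"z":16.7,"claw":15},{"wx":0,"wy":0,"wz":0,"x":-0.05,"y":-0.1,"z":16.7,"claw":15}], squeeze=25)

```text
clock: 47.4
position: [0.5475, 0.343, 0.1081]
tool_rot: [-3.139, -0.003, -0.103]
force: [-5.1, -3.1, 4.9]
grip_width: 0.0218
```

```bash
python3 lev.py 1.571 .785 7
```

```text
r 0.0755877298869794 q 1.5961390352972973
t 47.4 pos [0.5475 0.343  0.1081] rpy [-3.139e+00 -3.000e-03 -1.030e-01] F [-5.1 -3.1  4.9] w 0.0218 q [-0.92  0.74  0.41  1.66 -0.38  0.82 -0.44]
x -0.99 y 0.29 z -0.00 | wx -0.1 wy -0.2 wz 0.0
x -1.79 y 0.57 z -0.01 | wx -0.1 wy -0.2 wz 0.0
x -2.54 y 0.95 z -0.01 | wx -0.1 wy -0.2 wz 0.0
x -3.25 y 1.41 z -0.01 | wx -0.1 wy -0.2 wz 0.0
x -3.90 y 1.94 z -0.02 | wx -0.1 wy -0.2 wz 0.0
x -4.49 y 2.54 z -0.02 | wx -0.1 wy -0.2 wz 0.0
x -5.00 y 3.21 z -0.02 | wx -0.1 wy -0.2 wz 0.0
```

```bash
python3 lev.py 1.571 .785 7 .553 .2678
```

```text
r 0.07538229468275078 q 1.576057230568214
t 47.4 pos [0.5475 0.343  0.1081] rpy [-3.139e+00 -3.000e-03 -1.030e-01] F [-5.1 -3.1  4.9] w 0.0218 q [-0.92  0.74  0.41  1.66 -0.38  0.82 -0.44]
x -0.85 y 0.24 z -0.00 | wx -0.1 wy -0.2 wz 0.0
x -1.64 y 0.53 z -0.01 | wx -0.1 wy -0.2 wz 0.0
x -2.39 y 0.90 z -0.01 | wx -0.1 wy -0.2 wz 0.0
x -3.10 y 1.36 z -0.01 | wx -0.1 wy -0.2 wz 0.0
x -3.75 y 1.89 z -0.02 | wx -0.1 wy -0.2 wz 0.0
x -4.34 y 2.50 z -0.02 | wx -0.1 wy -0.2 wz 0.0
x -4.86 y 3.16 z -0.02 | wx -0.1 wy -0.2 wz 0.0
```

>>> jog_arm(increments=[{"wx":0,"wy":0,"wz":0,"x":-0.85,"y":0.24,"z":0,"claw":15},{"wx":0,"wy":0,"wz":0,"x":-1.64,"y":0.53,"z":0,"claw":15},{"wx":0,"wy":0,"wz":0,"x":-2.4,"y":0.9,"z":0,"claw":15},{"wx":0,"wy":0,"wz":0,"x":-3.1,"y":1.36,"z":0,"claw":15},{"wx":0,"wy":0,"wz":0,"x":-3.75,"y":1.9,"z":0,"claw":15},{"wx":0,"wy":0,"wz":0,"x":-4.34,"y":2.5,"z":0,"claw":15},{"wx":0,"wy":0,"wz":0,"x":-4.86,"y":3.16,"z":0,"claw":15},{"wx":0,"wy":0,"wz":0,"x":-4.86,"y":3.16,"z":0,"claw":15},{"wx":0,"wy":0,"wz":0,"x":-4.86,"y":3.16,"z":0,"claw":15},{"wx":0,"wy":0,"wz":0,"x":-4.86,"y":3.16,"z":0,"claw":15}])

```text
clock: 48.65
position: [0.4964, 0.3166, 0.1084]
tool_rot: [-3.139, -0.004, -0.103]
force: [-0.7, -3.2, 10.0]
grip_width: 0.021
```

```bash
python3 lev.py 1.571 .785 1 .553 .2678
```

```text
r 0.07472234036311455 q 0.78972882745469
t 48.65 pos [0.4964 0.3166 0.1084] rpy [-3.139 -0.004 -0.103] F [-0.7 -3.2 10. ] w 0.021 q [-0.95  0.66  0.41  1.82 -0.38  0.73 -0.44]
x -0.04 y 0.01 z -0.00 | wx -0.2 wy -0.2 wz 0.0
```

Release and rise.

>>> jog_arm(increments=[{"wx":0,"wy":0,"wz":0,"x":0,"y":0,"z":0,"claw":30},{"wx":0,"wy":0,"wz":0,"x":0,"y":0,"z":0,"claw":65},{"wx":0,"wy":0,"wz":0,"x":0,"y":0,"z":0,"claw":65},{"wx":0,"wy":0,"wz":0,"x":0,"y":0,"z":0,"claw":65},{"wx":0,"wy":0,"wz":0,"x":0,"y":0,"z":-4,"claw":65},{"wx":0,"wy":0,"wz":0,"x":0,"y":0,"z":-9,"claw":65},{"wx":0,"wy":0,"wz":0,"x":-1,"y":-2,"z":-14,"claw":65},{"wx":0,"wy":0,"wz":0,"x":-2,"y":-4,"z":-16,"claw":65},{"wx":0,"wy":0,"wz":0,"x":-2,"y":-4,"z":-16,"claw":65}])

```text
clock: 49.78
position: [0.4795, 0.36, 0.2697]
tool_rot: [-3.137, -0.005, -0.101]
force: [-0.2, -0.4, -1.1]
grip_width: 0.0552
```

```bash
python3 - <<'E'
from h import *
f=bot.grab_frame("wrist");save("w32",f["pixels"],None,1.5)
g=(.496,.3163,.149);print(proj(f,g)*1.5,px2z(f,*(proj(f,g)),.149));inc()
E
python3 ovt.py a32 .5646 .1171 .166 .5646 .1171 .190
```

```text
[425.79084949 345.02411925] [0.496  0.3163 0.149 ]
t 49.83 pos [0.4797 0.3585 0.2686] rpy [-3.138 -0.004 -0.102] F [-0.2 -0.7 -0.1] w 0.0555 q [-1.1   0.49  0.52  1.65 -0.27  1.07 -0.6 ]
```

View pics/w32.png

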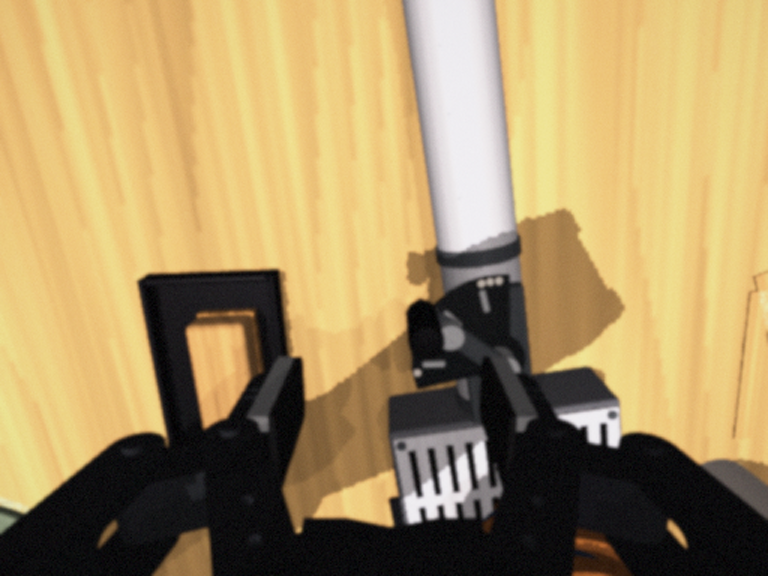

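View pics/a32_scene_raw.png

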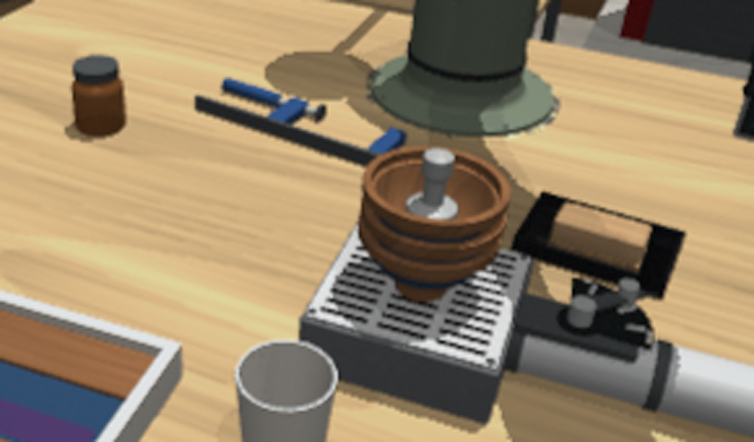

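View pics/a32_top.png

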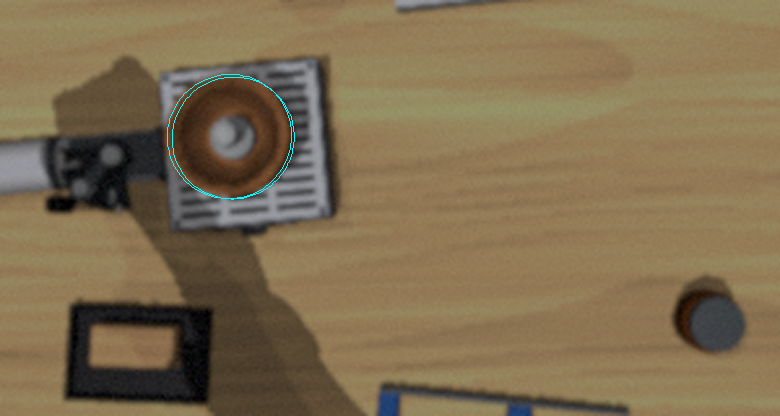

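Run:
```python
from h import *
print(bot.job_done()); inc()
```

```text
the job is handed in; nothing more can be done
None
the job is handed in; nothing more can be done
```

The job is done and handed in, at about 50 s of the 210 s allowed. There is no verdict yet.

- **What I did, in order:**
  1. I turned the damper lever to fully open.
  2. I put the sanding block in the tool tray.
  3. I stacked the three lids present, dome down and nested, in the middle of the grille.
  4. I stood the weight upright in the top lid.
  5. I brought the lever back to the half-open notch.
- **Knocked lid:** After I placed the first lid, it was knocked about 3 cm aside. I picked it up again and re-centred it before stacking the others.
- **Final checks:**
  - The cameras showed the stack nested within about 2 mm of the grille centre, the weight upright, and the block in the tray.
  - The lever was at about 0.79 rad, worked out from where the gripper held it (half open is 0.785). The released lever looked the same in the pictures.
  - The gripper was clear of everything, and I did not touch the jar or the cup.
- **Disagreements:** The wrist camera differed from the other views by 2 to 4 mm in places, so I re-measured before each grasp. My first estimate of the damper shaft was about 2 mm off; I corrected it before the last lever move.

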